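Put the knocked cooling rack of a candle workshop back in order

ROBOT

A 6-joint arm with a two-finger parallel gripper is mounted at the origin on the work surface. World frame = base frame: x ahead of the robot, y to its left, z up, the work surface at z = 0. Lengths are in m, angles in rad, forces in N, time in s.
With the tool pointing down it reaches from about 0.35 to 0.775 m from the base axis. Payload 5.5 kg.
Tool frame: the origin (TCP) lies at the very end of the fingers, on their centre line; the grasp point (between the pads) lies 19 mm behind it; x points along the fingers, y is the direction in which the jaws open and shut, and the axes are right-handed (so a half turn about x gives the same grasp; the last joint's range is limited). The gripper opens to 85 mm and grips with 20 to 120 N. Pads are 22 mm wide; open, the fingers measure 114 mm over their backs; the gripper's body (76 mm by 85 mm) begins 54 mm behind the grasp point. The pads swing forward as they close: fully open they stand 13 mm farther back than shut.
Start: joints at [1.13, 0.313, 0.046, 1.304, 0, 1.431], TCP at [0.17, 0.549, 0.231] pointing down, gripper open.
Joint ranges: [-2.76, 2.76], [-0.86, 1.69], [-1.03, 1.26], [-2.2, 2.34], [-1.47, 1.5], [-3.14, 3.14]. Speed limits (rad/s): [2.57, 2.57, 3.14, 3.14, 3.14, 3.14].

INTERFACE

Orientations are given as a unit quaternion [w, x, y, z].
In Python, from workcell import env gives the robot as it stands.
- The arm moves only by the tool drive_tool, never from a script. Its argument "plan" is a list that holds one entry, the list of rows, each a list of 7 numbers: the shift along the tool's x, y, z in cm, then the turn, a rotation vector about the tool's x, y, z in degrees, then the opening, from 0 (shut) to 1 (fully open). In form: [[[tx, ty, tz, wx, wy, wz, fingers], ...]]. A call has exactly 5 rows; each row shifts and turns the commanded pose from where the row before left it, along the tool's axes as they then stand; what a row does not reach is not made up. A row lasts 1/12 s, in which the tool goes at most 41.7 mm and 7.16 degrees, less where a joint would pass 70% of its speed; a pose out of reach is approached as far as the arm can. A call with a gripper value outside its range is refused whole. The fingers move at their own pace and stop on an object; "squeeze" is the grip in N (left out, the last holds). Time passes only in rows, so rows that do not move let the fingers close, or fill a call up. It gives the time, the measured TCP pose, the force and the opening at its end, in the units of the state.
- env.get_state(): the state, without advancing time (a new reading comes with each control period).
- env.read_camera(name): name is "scene" or "top" or "wrist"; returns the picture (480x640x3 uint8, red, green, blue); there is no depth.
- env.camera_model(name): a dict with "camera_matrix" (3x3 intrinsics, pixels), "camera_from_world" (4x4, takes a point from world to camera coordinates); the wrist camera has in their place "T_tool_cam" (4x4, takes a point from camera to tool coordinates, whose origin is the TCP and whose axes are the tool frame's). Camera axes: x right, y down, z forward; pixel columns grow to the right and rows downward; lengths in m; the calibration is good to about 2 mm. A picture is of the moment at which its call begins: read the wrist's pose just before it. camera_model takes no time and is no camera call.
- env.hand_in(): hands the job in, once; it reports no verdict.
The state is a dict: "clock": time; "joint_pos": joint angles; "qvel": joint speeds; "tau": joint torques, N m; "tcp_pos": TCP position; "orientation": TCP orientation; "wrist_force": force on the tool from outside, world axes, zero at the start; "ft_torque": the same for the moment, N m; "finger_gap": finger opening in m.
Only numpy, scipy, OpenCV 4.12 (cv2) and the standard library are available. Lean on these libraries where they do the work, as an engineer would, in place of code of your own. Each camera call takes 0.05 s, during which the arm holds its last target.

TASK

Someone bumped the cooling rack on the candle bench: two tapers rolled off it and one of the pillar candles fell over. Lay both tapers back in the empty notches of the rack with their butts right up against the stop rail and their wicks pointing the same way as the taper still lying there, and stand the fallen pillar upright on the cork pad beside the other one, clear of the pad's edge. The wax is still soft, so set the candles down gently without letting them drop, and leave the rest of the bench and the candles already in place undisturbed.

Things in the scene. Friction and masses are not known exactly. Their poses are not given: they have to be found in the camera images.
- rack: wooden cooling rack, heavy, does not move: a board 210 (x) x 280 (y) x 15 mm thick, yaw within 0.25 rad, with a stop rail along y at the robot's end, two notched battens along y for tapers, and beside them (+y side) a cork pad for pillars. Its x axis points away from the robot, z up; origin under the board's centre
- stop (a point): point on the inner face (rack x = -88 mm) of the stop rail, which is 160 mm long, 12 mm thick, top 57 mm above the table; at the middle notch, at the height of a lying taper's axis; axes as the rack's. A taper's butt belongs against this face, x = 0 here, its wick towards +x
- batten (a point): top middle of the nearer batten, 39 mm above the table; the other is 72 mm farther along rack x. Each is 12 mm thick in x and has three 90-degree V notches; a taper bridges both battens. Between the battens (60 mm free along x) fingers can go down to the board's top, 15 mm above the table. Axes as the rack's
- notch0 (a point): middle of the wax (body origin) of a taper that rests in the first notch pair (rack x = -5.5, y = -105 mm) with its butt against the stop, its axis 40.8 mm above the table; axes as the rack's. Empty at the start. Notches are 50 mm apart: 28 mm is free between two lying tapers, so open the fingers only part way there
- notch1 (a point): the same for the middle notch pair (rack y = -55 mm), where taper_c lies
- notch2 (a point): the same for the third notch pair (rack y = -5 mm), nearest the cork pad. Empty at the start
- pad (a point): centre of the cork pad's top, 18 mm above the table; the pad is 196 mm along the rack's x and 86 mm along its y; axes as the rack's. pillar_b stands on its far half, about 50 mm from here along +x; the near half, around x = -50 mm, is free for pillar_a
- taper_a: ivory wax taper candle, 165 mm of wax plus a 12 mm wick: a straight round shaft 22 mm in diameter for 135 mm from the flat butt, then tapering to the wick; 58 g. Origin on its axis in the middle of the wax, 82.5 mm from the butt; its x axis runs along the candle towards the wick. Starts lying on the table, where it can roll
- taper_b: ivory wax taper candle, 165 mm of wax plus a 12 mm wick: a straight round shaft 22 mm in diameter for 135 mm from the flat butt, then tapering to the wick; 58 g. Origin on its axis in the middle of the wax, 82.5 mm from the butt; its x axis runs along the candle towards the wick. Starts lying on the table, where it can roll
- taper_c: ivory wax taper candle, 165 mm of wax plus a 12 mm wick: a straight round shaft 22 mm in diameter for 135 mm from the flat butt, then tapering to the wick; 58 g. Origin on its axis in the middle of the wax, 82.5 mm from the butt; its x axis runs along the candle towards the wick. Lies properly in the middle notches from the start, wick away from the stop rail, and must stay so
- pillar_a: ivory wax pillar candle, a cylinder 56 mm in diameter and 100 mm tall with a flat foot and a short wick (13 mm) on the bevelled top; 220 g. Origin on its axis in the middle of the wax, 50 mm from the foot; its x axis runs along it from the foot towards the wick. Starts toppled, lying on its side on the table, where it can roll
- pillar_b: ivory wax pillar candle, a cylinder 56 mm in diameter and 100 mm tall with a flat foot and a short wick (13 mm) on the bevelled top; 220 g. Origin on its axis in the middle of the wax, 50 mm from the foot; its x axis runs along it from the foot towards the wick. Stands upright on the far half of the cork pad from the start, and must stay so
- taper_a_butt (a point): centre of the flat butt of taper_a
- taper_a_wick (a point): tip of the wick of taper_a, 177 mm from the butt
- taper_b_butt (a point): centre of the flat butt of taper_b
- taper_b_wick (a point): tip of the wick of taper_b, 177 mm from the butt
- pillar_a_foot (a point): centre of the foot of pillar_a
- pillar_b_foot (a point): centre of the foot of pillar_b
- tub: clear plastic tub of cut wicks, 114 mm wide at the rim, 92 mm tall, origin under its centre; bystander
- scraper: scraper lying flat, 186 mm long along its x, 55 mm wide blade, 18 mm high wooden handle; origin under its middle; bystander
- jar: amber glass jar with a metal cap, 64 mm wide, 85 mm tall, origin under its centre; bystander
- clip_tin: open steel tin of wick clips, 84 mm wide, 28 mm tall, origin under its centre; bystander
Not all that is in view belongs to the job. What is shaped like the pillar_a but turquoise is not meant.

How it is judged:
By the outcome, as a careful person would: the job done as asked, in the order asked, and still so for the second after the job is handed in, with the robot touching nothing.
It also fails if it takes over 72 s, if anything falls off the work surface, if the arm or the gripper's body presses on something with over 40 N, if the wrist force passes 120 N, or if a joint passes its speed limit or range.

## Working session

There is one attempt and no reset: what is moved stays moved. The work goes in short steps, Python scripts to look and compute and a tool call to move; the robot and the scene stay as the last step left them, time stands still between calls to the robot, and variables do not carry over. Pictures are saved under pics/ and viewed, and the job is handed in when it is done.

Besides the shell and the picture viewer there is one more tool, called as name(argument=value, ...) on one line, values as JSON. drive_tool: Moves the arm, as the interface text tells. Its arguments: {"type":"object","properties":{"plan":{"type":"array","items":{"type":"array","items":{"type":"array","items":{"type":"number"}}}},"squeeze":{"type":"number"}},"required":["plan"]}

```bash
ls; mkdir -p pics; python3 - <<'E'
from workcell import env
import cv2,numpy as np
np.set_printoptions(precision=4,suppress=True)
print(env.get_state())
for n in ["scene","top","wrist"]:
    im=env.read_camera(n); cv2.imwrite(f"pics/{n}0.png",im[:,:,::-1])
    print(n,env.camera_model(n))
E
```

```text
pics
{'clock': 0.0, 'joint_pos': array([1.1304, 0.314 , 0.045 , 1.3036, 0.    , 1.4312]), 'qvel': array([ 0.0004,  0.0012,  0.0012, -0.0001, -0.0007,  0.0016]), 'tau': array([  0.0001, -48.0625,  29.8533,   0.0194,  -0.0003,  -0.    ]), 'tcp_pos': array([0.1701, 0.5487, 0.2304]), 'orientation': array([ 0.6989,  0.1053,  0.6993, -0.1066]), 'wrist_force': array([-0.0777,  0.0434, -0.3601]), 'ft_torque': array([0.0103, 0.0035, 0.0058]), 'finger_gap': 0.08510987894553444}
scene {'camera_matrix': array([[472.771 ,   0.    , 322.8121],
       [  0.    , 472.771 , 238.8954],
       [  0.    ,   0.    ,   1.    ]]), 'camera_from_world': array([[-0.1408,  0.99  ,  0.0028,  0.057 ],
       [ 0.6885,  0.1   , -0.7183, -0.2694],
       [-0.7114, -0.0992, -0.6958,  1.7004],
       [ 0.    ,  0.    ,  0.    ,  1.    ]])}
top {'camera_matrix': array([[599.8257,   0.    , 308.0381],
       [  0.    , 599.8257, 234.4763],
       [  0.    ,   0.    ,   1.    ]]), 'camera_from_world': array([[ 0.0301, -0.9995,  0.0026, -0.0066],
       [-0.9842, -0.0301, -0.1747,  0.5056],
       [ 0.1747,  0.0027, -0.9846,  1.615 ],
       [ 0.    ,  0.    ,  0.    ,  1.    ]])}
wrist {'camera_matrix': array([[333.367 ,   0.    , 317.3257],
       [  0.    , 333.367 , 240.9507],
       [  0.    ,   0.    ,   1.    ]]), 'T_tool_cam': array([[ 0.0004, -0.3256,  0.9455, -0.1424],
       [ 1.    ,  0.0013,  0.    ,  0.0002],
       [-0.0012,  0.9455,  0.3256, -0.0843],
       [ 0.    ,  0.    ,  0.    ,  1.    ]])}
```

View pics/scene0.png

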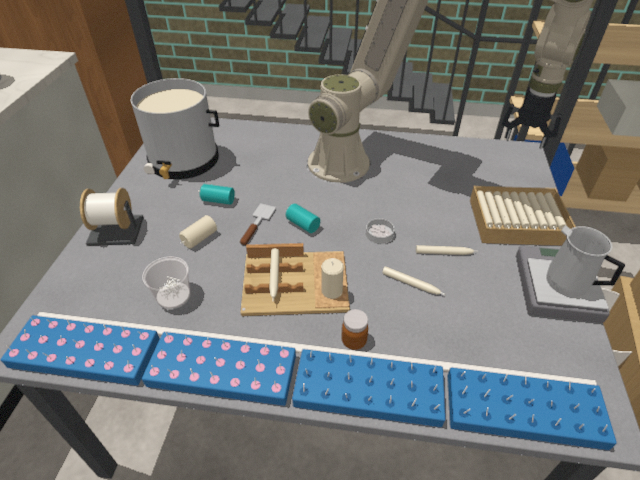

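View pics/top0.png

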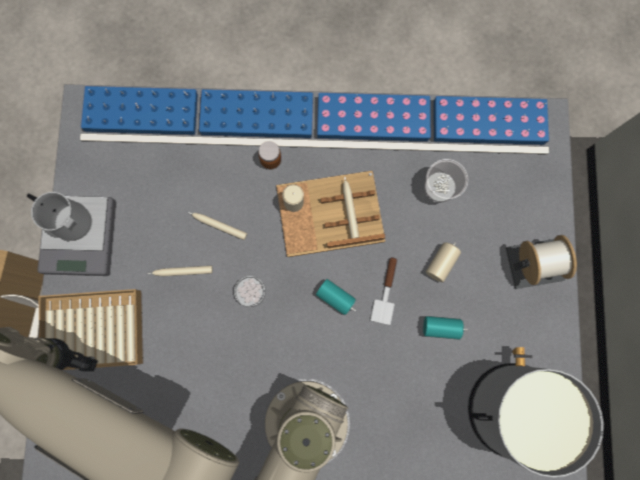

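View pics/wrist0.png

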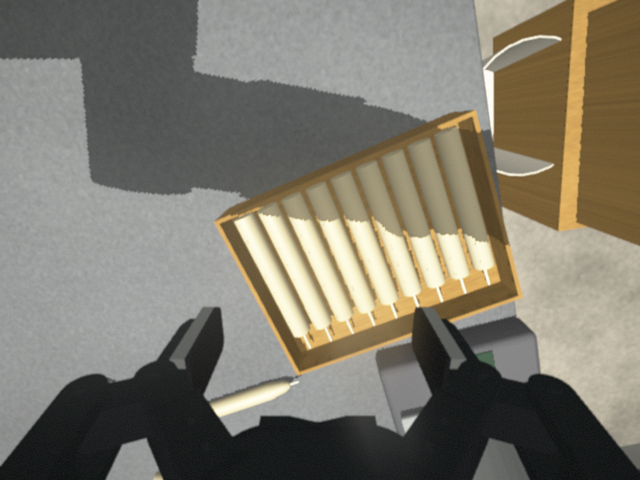

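Top view, ivory candidates: lying tapers at (182,271) and (217,225), taper_c on the rack (350,208), box tapers (90,330; stock), lying ivory pillar (443,262), standing pillar_b (293,198). The turquoise decoys are at (336,297) and (444,327). I choose the two loose tapers and the ivory pillar, and check them in close crops.

```bash
cat > h.py <<'E'
import numpy as np, cv2
from workcell import env
from scipy.spatial.transform import Rotation as R
np.set_printoptions(precision=4,suppress=True)
def cam(n):
    m=env.camera_model(n)
    K=np.array(m["camera_matrix"])
    if n=="wrist":
        s=env.get_state(); T=np.eye(4); q=s["orientation"]
        T[:3,:3]=R.from_quat([q[1],q[2],q[3],q[0]]).as_matrix(); T[:3,3]=s["tcp_pos"]
        return K,np.linalg.inv(T@np.array(m["T_tool_cam"]))
    return K,np.array(m["camera_from_world"])
def proj(KC,P):
    K,C=KC; P=np.atleast_2d(P); q=P@C[:3,:3].T+C[:3,3]; q=q@K.T; return q[:,:2]/q[:,2:]
def back(KC,uv,z):
    K,C=KC; uv=np.atleast_2d(uv); d=np.c_[uv,np.ones(len(uv))]@np.linalg.inv(K).T@C[:3,:3]
    o=-C[:3,:3].T@C[:3,3]; return o+d*((z-o[2])/d[:,2])[:,None]
E
python3 - <<'E'
import cv2
im=cv2.imread("pics/top0.png")
def crop(x0,y0,x1,y1,k,n): cv2.imwrite(f"pics/{n}.png",cv2.resize(im[y0:y1,x0:x1],None,fx=k,fy=k,interpolation=cv2.INTER_CUBIC))
crop(140,200,260,290,6,"c_tap"); crop(270,165,400,260,6,"c_rack"); crop(310,230,480,345,4,"c_pil")
E
```

```text
(no output)
```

View pics/c_tap.png

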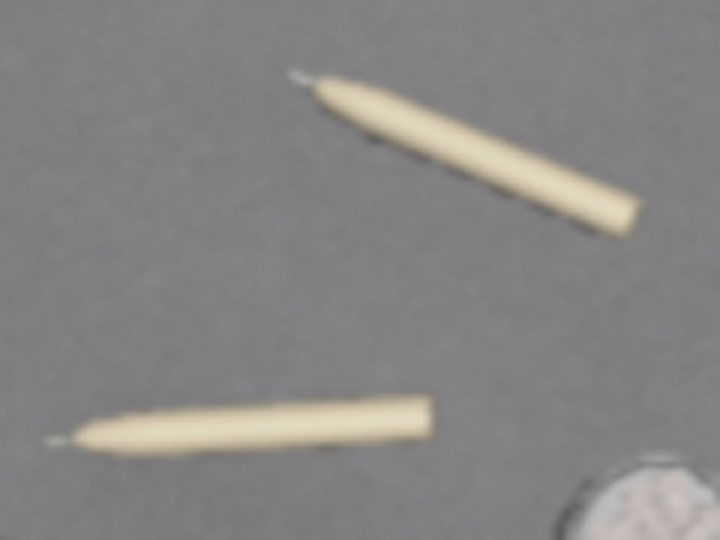

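View pics/c_rack.png

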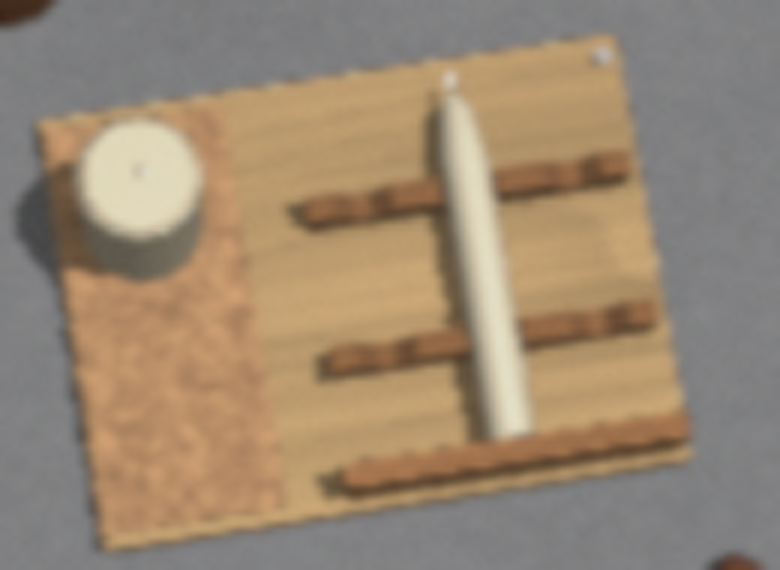

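View pics/c_pil.png

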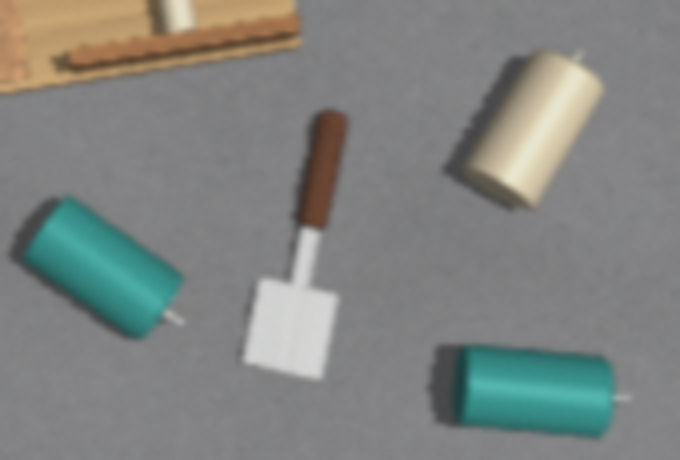

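```bash
python3 - <<'E'
import cv2
im=cv2.imread("pics/scene0.png")
def crop(x0,y0,x1,y1,k,n): cv2.imwrite(f"pics/{n}.png",cv2.resize(im[y0:y1,x0:x1],None,fx=k,fy=k,interpolation=cv2.INTER_CUBIC))
crop(235,235,360,320,6,"s_rack"); crop(375,235,485,305,6,"s_tap"); crop(170,205,230,255,10,"s_pil")
E
python3 - <<'E'
from h import *
from scipy.optimize import least_squares
T=cam("top"); print("topcam",-T[1][:3,:3].T@T[1][:3,3])
def c(p,k,o): return np.array(p)/k+np.array(o)
bc=c([(40,122),(615,38),(690,462),(103,550)],6,(270,165))
print(back(T,bc,[.015]*4 if 0 else .015))
im=cv2.imread("pics/top0.png"); hsv=cv2.cvtColor(im,cv2.COLOR_BGR2HSV)
m=((hsv[...,1]>35)&(hsv[...,0]>12)&(hsv[...,0]<35)&(hsv[...,2]>110)).astype(np.uint8)
n,l,st,ce=cv2.connectedComponentsWithStats(m)
for i in range(1,n):
    if st[i,4]>100: print(i,st[i],ce[i])
for nm,cc,z in [("tap1",(182,271),.011),("tap2",(217,225),.011),("pil",(443,262),.028)]:
    i=l[cc[1],cc[0]]; ys,xs=np.where(l==i)
    P=back(T,np.c_[xs,ys].astype(float),z)[:,:2]
    mu=P.mean(0); w,v=np.linalg.eigh(np.cov((P-mu).T)); a=v[:,1]
    t=(P-mu)@a; s=(P-mu)@v[:,0]
    print(nm,mu,"ang",np.degrees(np.arctan2(a[1],a[0])),"ends",mu+a*t.min(),mu+a*t.max(),"len",np.ptp(t),"wid",np.ptp(s))
E
```

```text
topcam [0.2156 0.0041 1.6785]
[[ 0.6507  0.1027  0.015 ]
 [ 0.7005 -0.1707  0.015 ]
 [ 0.496  -0.2081  0.015 ]
 [ 0.446   0.0653  0.015 ]]
1 [ 276  170  110   87 6867] [330.1028 213.243 ]
2 [193 213  54  26 396] [219.8081 225.5278]
3 [563 235  14  43 145] [572.4069 256.0828]
4 [528 241  14  42 141] [536.9078 261.7163]
5 [428 243  33  39 594] [443.8182 260.9125]
7 [  0 249  10  32 151] [  2.457  260.2185]
14 [153 266  59  10 403] [183.196 270.727]
17 [  37  289  102   76 4608] [ 94.161  320.8507]
38 [    0   350   236   130 14015] [ 94.891  430.3508]
40 [302 382  30  12 125] [317.696 386.504]
44 [559 391  33  78 214] [583.2477 434.0374]
45 [ 263  399   84   81 3003] [307.333  444.3267]
tap1 [0.3982 0.3541] ang 95.29683850844168 ends [0.4053 0.2766] [0.3904 0.4379] len 0.16200263811804022 wid 0.02041570535379401
tap2 [0.5297 0.2592] ang 68.61542465091561 ends [0.5012 0.1864] [0.5602 0.3372] len 0.16193698062810263 wid 0.02069258932587909
pil [ 0.4457 -0.3701] ang 150.04965169103204 ends [ 0.491  -0.3962] [ 0.4011 -0.3444] len 0.10374504585525746 wid 0.053347611287230506
```

View pics/s_rack.png

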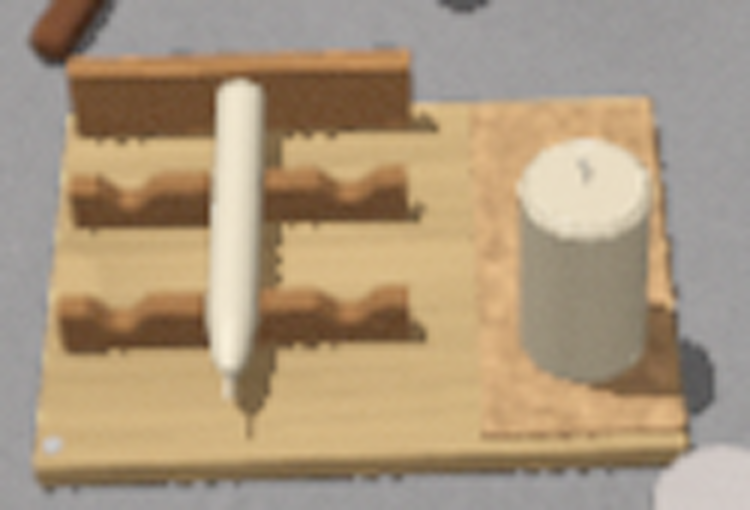

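View pics/s_tap.png

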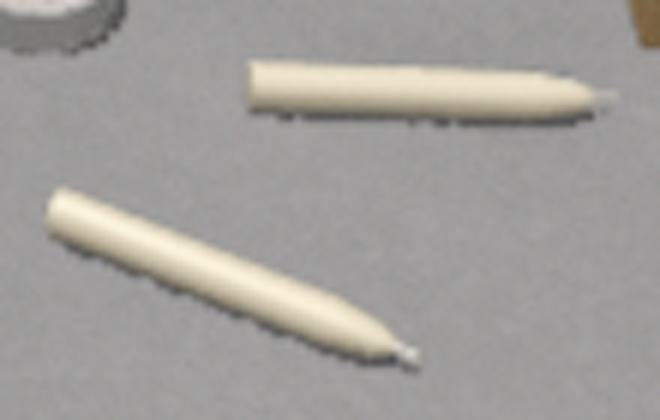

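View pics/s_pil.png

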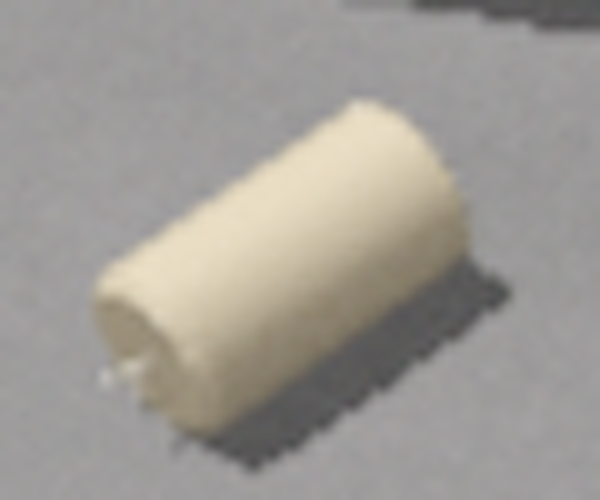

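```bash
cat >> h.py <<'E'
def pose():
    s=env.get_state(); q=s["orientation"]; return np.array(s["tcp_pos"]),R.from_quat([q[1],q[2],q[3],q[0]]),s
def down(yawz):  # tool x down, tool z heading at yawz (deg)
    a=np.radians(yawz); z=np.array([np.cos(a),np.sin(a),0]); x=np.array([0,0,-1.]); return R.from_matrix(np.c_[x,np.cross(z,x),z])
def plan(wps,cur=None,grip=1.0):
    """wps: list of (pos,R,nrows)"""
    p,r=cur if cur else pose()[:2]
    for P,Q,n in wps:
        P=np.array(P,float); rv=(r.inv()*Q).as_rotvec()
        tot=np.linalg.norm(P-p)*1000/n; ta=np.degrees(np.linalg.norm(rv))/n
        print("# step mm %.1f deg %.2f"%(tot,ta), "BAD" if tot>41 or ta>7.1 else "")
        p0,r0=p,r
        for i in range(n):
            d=np.round(r.inv().apply(p0+(P-p0)*(i+1)/n-p)*100,2)
            rr=r0*R.from_rotvec(rv*(i+1)/n); w=np.round((r.inv()*rr).as_rotvec(degrees=True),1)
            print(list(map(float,np.r_[d,w,grip]+0.)))
            p=p+r.apply(d/100); r=r*R.from_rotvec(w,degrees=True)
    return p,r
def log():
    p,r,s=pose(); f=open("log.txt","a"); f.write(repr((list(map(float,s["joint_pos"])),list(map(float,p)),list(map(float,r.as_quat()))))+"\n")
    m=r.as_matrix(); print("t %.2f"%s["clock"],"p",p,"zhead %.1f"%np.degrees(np.arctan2(m[1,2],m[0,2])),"xax",m[:,0],"j",s["joint_pos"],"F",s["wrist_force"],"gap %.4f"%s["finger_gap"])
E
python3 - <<'E'
from h import *
log()
# taper1 (95.3deg). 
for y in (95.3,):
    plan([((.398,.3555,.10),down(y),7),((.398,.3555,.06),down(y),3)])
E
```

```text
t 0.15 p [0.1702 0.5488 0.2306] zhead -17.2 xax [-0.0006 -0.0012 -1.    ] j [1.1304 0.3138 0.0453 1.3036 0.     1.4312] F [-0.0596 -0.0837  0.154 ] gap 0.0855
# step mm 46.6 deg 16.08 BAD
[1.87, -1.67, 3.93, -16.1, 0.0, 0.0, 1.0]
[1.87, -2.7, 3.31, -16.1, 0.0, 0.0, 1.0]
[1.86, -3.5, 2.43, -16.0, 0.0, 0.0, 1.0]
[1.87, -4.04, 1.37, -16.1, 0.0, 0.0, 1.0]
[1.87, -4.27, 0.2, -16.1, -0.1, 0.0, 1.0]
[1.86, -4.15, -1.0, -16.1, 0.0, 0.0, 1.0]
[1.87, -3.71, -2.11, -16.0, 0.0, 0.0, 1.0]
# step mm 13.3 deg 0.01 
[1.33, 0.0, 0.0, 0.0, 0.0, 0.0, 1.0]
[1.34, 0.0, 0.0, 0.0, 0.0, 0.0, 1.0]
[1.33, 0.0, 0.0, 0.0, 0.0, 0.0, 1.0]
```

```bash
python3 - <<'E'
from h import *
plan([((.398,.3555,.12),down(95.3),20)])
E
```

```text
# step mm 15.9 deg 5.63 
[0.55, -0.59, 1.37, -5.6, 0.0, 0.0, 1.0]
[0.56, -0.71, 1.32, -5.7, 0.0, 0.0, 1.0]
[0.55, -0.84, 1.23, -5.6, 0.0, 0.0, 1.0]
[0.55, -0.96, 1.14, -5.6, 0.0, 0.0, 1.0]
[0.56, -1.07, 1.05, -5.6, 0.0, 0.0, 1.0]
[0.55, -1.16, 0.94, -5.7, 0.0, 0.0, 1.0]
[0.56, -1.25, 0.81, -5.6, 0.0, 0.0, 1.0]
[0.55, -1.33, 0.69, -5.6, 0.0, 0.0, 1.0]
[0.55, -1.38, 0.56, -5.6, 0.0, 0.0, 1.0]
[0.56, -1.44, 0.42, -5.7, 0.0, 0.0, 1.0]
[0.55, -1.47, 0.28, -5.6, 0.0, 0.0, 1.0]
[0.55, -1.48, 0.13, -5.6, -0.1, 0.0, 1.0]
[0.56, -1.5, -0.02, -5.6, 0.0, 0.0, 1.0]
[0.55, -1.48, -0.16, -5.7, 0.0, 0.0, 1.0]
[0.56, -1.46, -0.31, -5.6, 0.0, 0.0, 1.0]
[0.55, -1.43, -0.45, -5.6, 0.0, 0.0, 1.0]
[0.55, -1.37, -0.58, -5.7, 0.0, 0.0, 1.0]
[0.56, -1.31, -0.72, -5.6, 0.0, 0.0, 1.0]
[0.55, -1.23, -0.85, -5.6, 0.0, 0.0, 1.0]
[0.55, -1.15, -0.96, -5.6, 0.0, 0.0, 1.0]
```

drive_tool(plan=[[[0.55,-0.59,1.37,-5.6,0,0,1],[0.56,-0.71,1.32,-5.7,0,0,1],[0.55,-0.84,1.23,-5.6,0,0,1],[0.55,-0.96,1.14,-5.6,0,0,1],[0.56,-1.07,1.05,-5.6,0,0,1]]], squeeze=20)

```text
clock: 0.57
tcp_pos: [0.2276, 0.5003, 0.203]
orientation: [0.704, -0.069, 0.704, 0.069]
wrist_force: [-0.4, 0.3, 0.4]
finger_gap: 0.0855
```

drive_tool(plan=[[[0.55,-1.16,0.94,-5.7,0,0,1],[0.56,-1.25,0.81,-5.6,0,0,1],[0.55,-1.33,0.69,-5.6,0,0,1],[0.55,-1.38,0.56,-5.6,0,0,1],[0.56,-1.44,0.42,-5.7,0,0,1]]])

```text
clock: 0.98
tcp_pos: [0.2847, 0.4519, 0.1754]
orientation: [0.666, -0.238, 0.666, 0.238]
wrist_force: [0.4, 0.1, -1.5]
finger_gap: 0.0854
```

drive_tool(plan=[[[0.55,-1.47,0.28,-5.6,0,0,1],[0.55,-1.48,0.13,-5.6,0,0,1],[0.56,-1.5,-0.02,-5.6,0,0,1],[0.55,-1.48,-0.16,-5.7,0,0,1],[0.56,-1.46,-0.31,-5.6,0,0,1]]])

```text
clock: 1.4
tcp_pos: [0.3416, 0.4036, 0.1477]
orientation: [0.588, -0.393, 0.588, 0.393]
wrist_force: [-0.5, -0.1, 0.2]
finger_gap: 0.0855
```

drive_tool(plan=[[[0.55,-1.43,-0.45,-5.6,0,0,1],[0.55,-1.37,-0.58,-5.7,0,0,1],[0.56,-1.31,-0.72,-5.6,0,0,1],[0.55,-1.23,-0.85,-5.6,0,0,1],[0.55,-1.15,-0.96,-5.6,0,0,1]]])

```text
clock: 1.82
tcp_pos: [0.3985, 0.3552, 0.1201]
orientation: [0.475, -0.524, 0.475, 0.524]
wrist_force: [-0.0, 0.2, -0.1]
finger_gap: 0.0853
```

```bash
cat >> h.py <<'E'
def look(n,name,pts=None):
    K=cam(n); im=env.read_camera(n)[:,:,::-1].copy(); cv2.imwrite(f"pics/{name}.png",im); np.savez(f"pics/{name}.npz",K=K[0],C=K[1])
    return im,K
E
python3 - <<'E'
from h import *
log(); look("wrist","w1")
E
```

```text
t 1.82 p [0.3985 0.3552 0.1201] zhead 95.5 xax [-0.0005 -0.0003 -1.    ] j [ 0.5776  0.295  -0.26    1.0163  0.     -1.0899] F [-0.0277  0.1799 -0.102 ] gap 0.0853
```

View pics/w1.png

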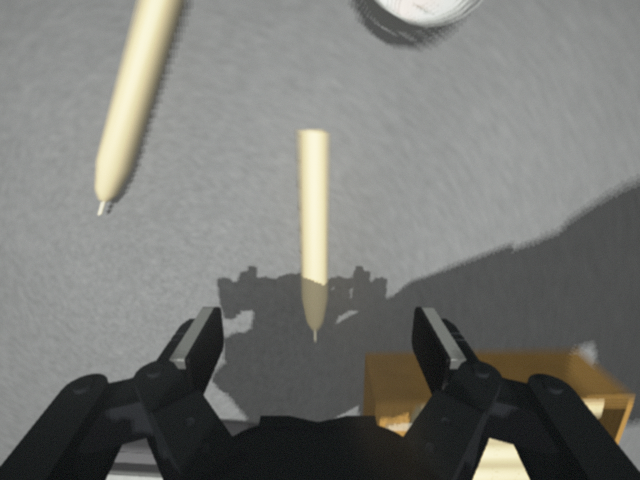

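```bash
cat >> h.py <<'E'
def load(name):
    f=np.load(f"pics/{name}.npz"); return (f["K"],f["C"])
E
python3 - <<'E'
from h import *
K=load("w1")
im=cv2.imread("pics/w1.png").astype(int)
# edges per row: ivory = R-B large
for v in (150,190,230,260):
    row=im[v,280:350]; iv=(row[:,2]-row[:,0])>25; xs=np.where(iv)[0]+280; print(v,xs.min(),xs.max()+1)
    P=back(K,[((xs.min()+xs.max())/2,v)],.013); print(P)
print(back(K,[(313,130),(315.5,338)],.011))
print(back(K,[(105,200),(98,215),(163,0)],.011))
E
```

```text
150 298 328
[[0.4082 0.2883 0.013 ]]
190 299 328
[[0.4051 0.3172 0.013 ]]
230 300 328
[[0.4018 0.3485 0.013 ]]
260 301 328
[[0.399  0.3737 0.013 ]]
[[0.4091 0.2746 0.011 ]
 [0.3906 0.4486 0.011 ]]
[[0.5627 0.3408 0.011 ]
 [0.5694 0.3533 0.011 ]
 [0.5119 0.2056 0.011 ]]
```

```bash
python3 - <<'E'
from h import *
plan([((.3997,.357,.003),down(96),5)],grip=.6)
E
```

```text
# step mm 23.2 deg 0.07 
[2.32, 0.0, 0.07, -0.1, 0.0, 0.0, 0.6]
[2.32, 0.0, 0.08, 0.0, 0.0, 0.0, 0.6]
[2.32, 0.0, 0.07, -0.1, -0.1, 0.0, 0.6]
[2.32, 0.0, 0.07, 0.0, 0.0, 0.0, 0.6]
[2.32, 0.0, 0.07, -0.1, 0.0, 0.0, 0.6]
```

```bash
python3 - <<'E'
from h import *
log()
E
```

```text
t 1.87 p [0.4    0.3536 0.119 ] zhead 95.7 xax [-0.0002 -0.002  -1.    ] j [ 0.5743  0.2967 -0.2606  1.0148 -0.0016 -1.0958] F [ 0.5449 -0.5612 -1.2026] gap 0.0857
```

drive_tool(plan=[[[2.9,0,0.1,-0.1,0,0,0.6],[2.9,0,0.1,0,0,0,0.6],[2.9,0,0.1,-0.1,0,0,0.6],[2.9,0,0.07,0,0,0,0.6],[0,0,0,0,0,0,0.5]]])

```text
clock: 2.28
tcp_pos: [0.3939, 0.3572, -0.0005]
orientation: [0.473, -0.522, 0.479, 0.524]
wrist_force: [-1.5, -0.8, 0.5]
finger_gap: 0.0432
```

drive_tool(plan=[[[0,0,0,0,0,0,0.3],[0,0,0,0,0,0,0.1],[0,0,0,0,0,0,0],[0,0,0,0,0,0,0],[0,0,0,0,0,0,0]]], squeeze=25)

```text
clock: 2.7
tcp_pos: [0.3989, 0.3603, 0.0062]
orientation: [-0.477, 0.523, -0.475, -0.523]
wrist_force: [1.0, -0.4, -0.4]
finger_gap: 0.0207
```

```bash
python3 - <<'E'
from h import *
log(); look("wrist","w2")
E
```

```text
t 2.70 p [0.3989 0.3603 0.0062] zhead 95.5 xax [ 0.0024  0.0017 -1.    ] j [ 0.5852  0.416  -0.4012  0.7506  0.0001 -1.0809] F [ 1.027  -0.3582 -0.442 ] gap 0.0207
```

View pics/w2.png

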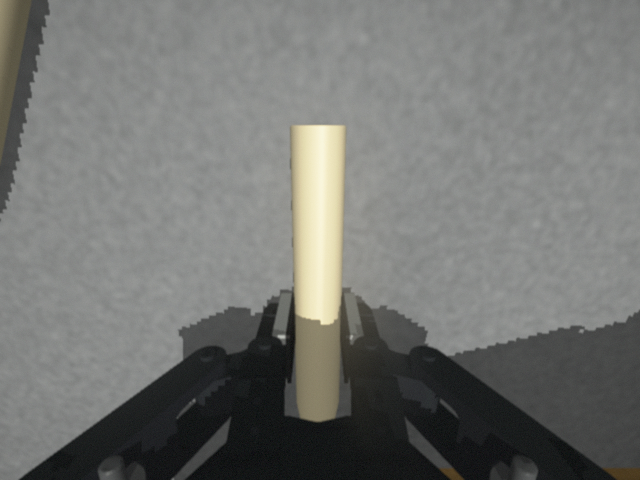

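```bash
python3 - <<'E'
from h import *
log()
K=load("w2"); p,r,s=pose(); B=back(K,[(318,126)],.015); C=np.linalg.inv(K[1]); 
print(B,(B-[.3989,.3603,0])@down(95.5).as_matrix())
E
```

```text
t 2.75 p [0.3986 0.3602 0.0059] zhead 95.5 xax [ 0.0019  0.0013 -1.    ] j [ 0.5852  0.4163 -0.4017  0.7505  0.0001 -1.0809] F [ 1.552   0.2529 -0.7384] gap 0.0209
[[0.4064 0.2768 0.015 ]] [[-0.015   0.0006 -0.0838]]
```

drive_tool(plan=[[[0,0,0,0,0,0,0],[-1,0,0,0,0,0,0],[-1.5,0,0,0,0,0,0],[-2,0,0,0,0,0,0],[-2,0,0,0,0,0,0]]])

```text
clock: 3.17
tcp_pos: [0.3974, 0.3593, 0.0707]
orientation: [0.475, -0.523, 0.476, 0.523]
wrist_force: [-0.6, 0.1, -1.4]
finger_gap: 0.0209
```

```bash
python3 - <<'E'
from h import *
log()
look("wrist","w3");log()
E
```

```text
t 3.17 p [0.3974 0.3593 0.0707] zhead 95.5 xax [-0.0009 -0.0005 -1.    ] j [ 0.5852  0.3429 -0.3255  0.9034  0.0001 -1.0809] F [-0.5566  0.1031 -1.3616] gap 0.0209
t 3.22 p [0.3997 0.3609 0.075 ] zhead 95.5 xax [ 0.0046  0.0031 -1.    ] j [ 0.5853  0.3385 -0.32    0.9067  0.     -1.081 ] F [-0.4053  1.3494  2.8478] gap 0.0207
```

View pics/w3.png

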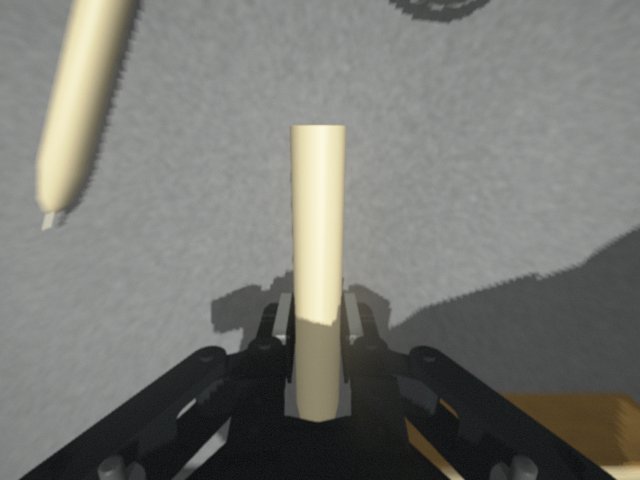

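```bash
python3 - <<'E'
from h import *
c=plan([((.399,.350,.15),down(92),2)],grip=0)
plan([((.565,-.0593,.165),down(10.35),14),((.565,-.0593,.165),down(10.35),4)],cur=c,grip=0)
E
```

```text
# step mm 37.9 deg 1.74 
[-3.75, 0.07, -0.53, 1.7, 0.1, 0.1, 0.0]
[-3.76, 0.06, -0.54, 1.8, 0.1, 0.2, 0.0]
# step mm 31.6 deg 5.83 
[-0.11, -1.08, -2.96, 5.8, 0.0, 0.0, 0.0]
[-0.1, -1.38, -2.84, 5.9, 0.0, 0.0, 0.0]
[-0.11, -1.67, -2.68, 5.8, 0.0, 0.0, 0.0]
[-0.1, -1.92, -2.5, 5.8, 0.0, 0.0, 0.0]
[-0.11, -2.17, -2.29, 5.8, 0.0, 0.0, 0.0]
[-0.1, -2.39, -2.06, 5.9, 0.0, 0.0, 0.0]
[-0.11, -2.59, -1.81, 5.8, 0.0, 0.0, 0.0]
[-0.1, -2.75, -1.53, 5.8, 0.0, 0.0, 0.0]
[-0.11, -2.9, -1.25, 5.9, 0.0, 0.0, 0.0]
[-0.1, -3.01, -0.94, 5.8, 0.0, 0.0, 0.0]
[-0.11, -3.09, -0.63, 5.8, 0.0, 0.0, 0.0]
[-0.1, -3.14, -0.32, 5.9, 0.0, 0.0, 0.0]
[-0.11, -3.15, 0.0, 5.8, 0.0, 0.0, 0.0]
[-0.1, -3.14, 0.33, 5.8, 0.0, 0.0, 0.0]
# step mm 0.0 deg 0.01 
[0.0, 0.0, 0.0, 0.0, 0.0, 0.0, 0.0]
[0.0, 0.0, 0.0, 0.0, 0.0, 0.0, 0.0]
[0.0, 0.0, 0.0, 0.0, 0.0, 0.0, 0.0]
[0.0, 0.0, 0.0, 0.0, 0.0, 0.0, 0.0]
```

drive_tool(plan=[[[-3.75,0.07,-0.53,1.7,0,0,0],[-3.76,0.06,-0.54,1.8,0,0,0],[-0.11,-1.08,-2.96,5.8,0,0,0],[-0.1,-1.38,-2.84,5.9,0,0,0],[-0.11,-1.67,-2.68,5.8,0,0,0]]])

```text
clock: 3.63
tcp_pos: [0.4337, 0.2607, 0.1498]
orientation: [0.565, -0.427, 0.563, 0.427]
wrist_force: [-0.7, 0.1, 0.1]
finger_gap: 0.0211
```

drive_tool(plan=[[[-0.1,-1.92,-2.5,5.8,0,0,0],[-0.11,-2.17,-2.29,5.8,0,0,0],[-0.1,-2.39,-2.06,5.9,0,0,0],[-0.11,-2.59,-1.81,5.8,0,0,0],[-0.1,-2.75,-1.53,5.8,0,0,0]]])

```text
clock: 4.05
tcp_pos: [0.4926, 0.1135, 0.154]
orientation: [0.653, -0.271, 0.653, 0.271]
wrist_force: [0.7, 0.4, -1.3]
finger_gap: 0.0209
```

drive_tool(plan=[[[-0.11,-2.9,-1.25,5.9,0,0,0],[-0.1,-3.01,-0.94,5.8,0,0,0],[-0.11,-3.09,-0.63,5.8,0,0,0],[-0.1,-3.14,-0.32,5.9,0,0,0],[-0.11,-3.15,0,5.8,0,0,0]]])

```text
clock: 4.47
tcp_pos: [0.5518, -0.0327, 0.1592]
orientation: [0.701, -0.098, 0.7, 0.098]
wrist_force: [0.2, -0.1, -0.8]
finger_gap: 0.0208
```

drive_tool(plan=[[[-0.1,-3.14,0.33,5.8,0,0,0],[0,0,0,0,0,0,0],[0,0,0,0,0,0,0],[0,0,0,0,0,0,0],[0,0,0,0,0,0,0]]])

```text
clock: 4.88
tcp_pos: [0.5628, -0.0594, 0.1595]
orientation: [0.704, -0.064, 0.704, 0.065]
wrist_force: [0.6, 0.3, -0.1]
finger_gap: 0.0211
```

```bash
python3 - <<'E'
from h import *
log(); im,K=look("wrist","w4"); log()
E
```

```text
t 4.88 p [ 0.5628 -0.0594  0.1595] zhead 10.5 xax [-0.0006  0.0005 -1.    ] j [-0.2473  0.3266 -0.1133  1.1316  0.0003 -0.4298] F [ 0.6195  0.3358 -0.088 ] gap 0.0211
t 4.93 p [ 0.5629 -0.0593  0.1596] zhead 10.5 xax [-0.0004  0.0004 -1.    ] j [-0.2469  0.3264 -0.1134  1.1314  0.0003 -0.4297] F [-0.2729 -0.4894 -2.0691] gap 0.0206
```

View pics/w4.png

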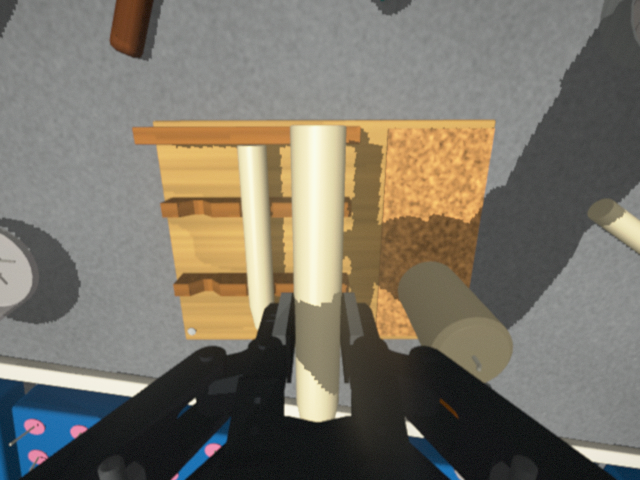

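```bash
python3 - <<'E'
import cv2
im=cv2.imread("pics/w4.png")
cv2.imwrite("pics/w4a.png",cv2.resize(im[110:350,120:300],None,fx=3.3,fy=2.5,interpolation=cv2.INTER_CUBIC)[:600,:])
cv2.imwrite("pics/w4b.png",cv2.resize(im[110:350,330:520],None,fx=3,fy=2.5,interpolation=cv2.INTER_CUBIC))
E
```

```text
(no output)
```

View pics/w4a.png

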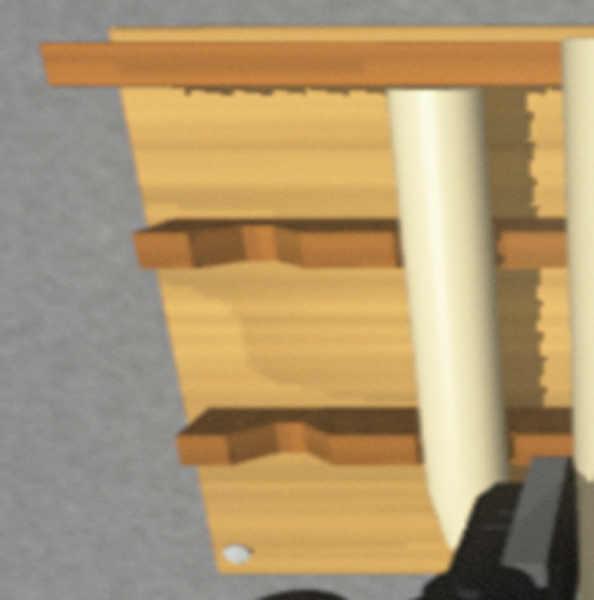

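View pics/w4b.png

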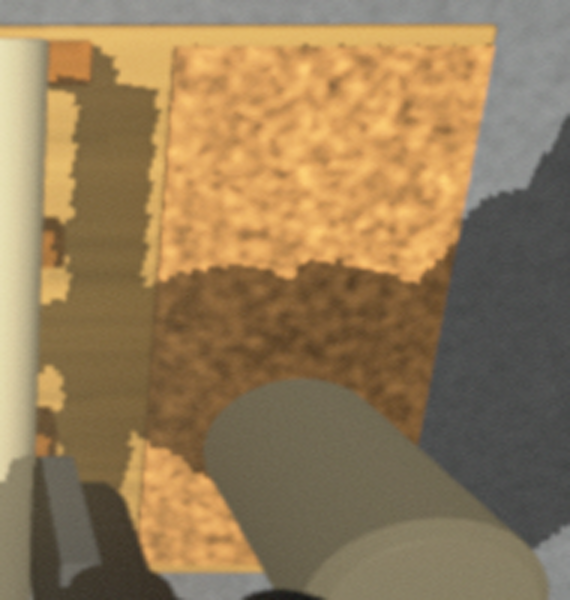

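```bash
python3 - <<'E'
from h import *
from scipy.optimize import least_squares
K=load("w4")
L=np.array([(105,-140,15),(-105,140,15),(-100,-135,57),(-88,-135,57),(-100,25,57),(-88,25,57)])/1000.
uv=np.array([(185.8,339.6),(495,120.8),(132.4,128),(135.8,144.4),(360.3,126.8),(360.3,142.8)])
def W(q,L): c,s=np.cos(q[2]),np.sin(q[2]); return np.c_[q[0]+c*L[:,0]-s*L[:,1],q[1]+s*L[:,0]+c*L[:,1],L[:,2]]
f=lambda q:(proj(K,W(q,L))-uv).ravel()
s=least_squares(f,[.573,-.053,.18]); print(s.x,np.degrees(s.x[2]));print(f(s.x).reshape(-1,2))
# top camera
T=cam("top")
uvt=np.array([(40,122),(615,38)])/6+[270,165]
Lt=np.array([(105,140,15),(105,-140,15)])/1000.
uvt2=np.array([(690,440),(688,412),(345,465),(352,492)])/6+[270,165]
g=lambda q:(proj(T,W(q,Lt))-uvt).ravel()
t=least_squares(g,[.573,-.053,.18]); print("top",t.x,np.degrees(t.x[2]),g(t.x))
S=cam("scene"); us=np.array([(68,70),(410,62),(408,52),(36,467),(690,440),(650,97)])/6+[235,235]
Ls=np.array([(-88,-135,57),(-88,25,57),(-100,25,57),(105,-140,15),(105,140,15),(-105,140,15)])/1000.
g=lambda q:(proj(S,W(q,Ls))-us).ravel()
t=least_squares(g,[.573,-.053,.18]); print("scene",t.x,np.degrees(t.x[2]),g(t.x))
# batten left ends at z=.039 in rack frame
q=s.x
def loc(uv,z):
    P=back(K,uv,z); c,s_=np.cos(q[2]),np.sin(q[2]); d=P[:,:2]-q[:2]; return np.c_[c*d[:,0]+s_*d[:,1],-s_*d[:,0]+c*d[:,1]]*1000
pts=np.array([(134,235),(138,267),(178,436),(185,465)])/[3.3,2.5]+[120,110]; print(loc(pts,.039))
# pad edges
pts=np.array([(173,46),(494,46),(152,573)])/[3,2.5]+[330,110]; print("pad",loc(pts,.018))
# notch valleys: near batten z~.03 , taper_c axis top
print("tc butt",loc(np.array([(435,90)])/[3.3,2.5]+[120,110],.0408+.008))
# held taper axis & butt in tool frame
C=np.linalg.inv(K[1]); print("W->notch2",W(q,np.array([(-.0055,-.005,.0408),(-.0055,-.105,.0408)])))
E
```

```text
[ 0.5775 -0.0505  0.1858] 10.643032657946291
[[-0.6087  0.9894]
 [ 2.1557 -1.0575]
 [-1.2168 -0.8925]
 [-1.5031  0.6404]
 [ 0.9787 -0.1898]
 [ 0.2862  1.757 ]]
top [ 0.5723 -0.0529  0.1806] 10.345202124633973 [-0.3663  0.0537  0.3682 -0.0649]
scene [ 0.5755 -0.0513  0.1889] 10.824292245404529 [-0.391   0.7923  0.1665  0.3056  0.4215 -1.0384 -0.4339 -0.0817  0.0439
  0.4133  0.244  -0.6401]
[[ -41.4919 -131.5945]
 [ -30.8826 -132.2505]
 [  30.0191 -131.0217]
 [  41.3741 -130.7562]]
pad [[-98.5592  51.2284]
 [-98.3825 137.6066]
 [101.6445  57.5286]]
tc butt [[-86.7401 -53.4982]]
W->notch2 [[ 0.573  -0.0564  0.0408]
 [ 0.5915 -0.1547  0.0408]]
```

```bash
cat >> h.py <<'E'
RK=np.array([.5752,-.0515,np.radians(10.6)])
def rw(x,y,q=None):
    q=RK if q is None else q; c,s=np.cos(q[2]),np.sin(q[2]); return q[0]+c*x-s*y,q[1]+s*x+c*y
def rl(P,q=None):
    q=RK if q is None else q; c,s=np.cos(q[2]),np.sin(q[2]); d=np.atleast_2d(P)[:,:2]-q[:2]; return np.c_[c*d[:,0]+s*d[:,1],-s*d[:,0]+c*d[:,1]]
E
python3 - <<'E'
from h import *
plan([((*rw(.0035,-.005),.058),down(10.6),4)],grip=0)
E
```

```text
# step mm 25.7 deg 0.03 
[2.54, 0.01, 0.43, 0.0, 0.0, 0.0, 0.0]
[2.54, 0.01, 0.42, -0.1, 0.0, 0.0, 0.0]
[2.54, 0.01, 0.43, 0.0, 0.0, 0.0, 0.0]
[2.54, 0.0, 0.43, 0.0, 0.0, 0.0, 0.0]
```

drive_tool(plan=[[[2.5,0,0.6,0,0,0,0],[2.5,0,0.6,0,0,0,0],[2.5,0,0.4,0,0,0,0],[1.6,0,0.1,0,0,0,0],[1,0,0,0,0,0,0]]])

```text
clock: 5.35
tcp_pos: [0.5787, -0.0557, 0.0563]
orientation: [0.703, -0.064, 0.705, 0.065]
wrist_force: [-0.4, -0.3, -0.6]
finger_gap: 0.0204
```

drive_tool(plan=[[[0,0,0,0,0,0,0],[0,0,0,0,0,0,0],[0,0,0,0,0,0,0],[0,0,0,0,0,0,0],[0,0,0,0,0,0,0]]])

```text
clock: 5.77
tcp_pos: [0.5811, -0.0575, 0.0598]
orientation: [0.705, -0.064, 0.703, 0.064]
wrist_force: [-0.0, 0.6, -1.1]
finger_gap: 0.0208
```

```bash
python3 - <<'E'
from h import *
log(); im,K=look("wrist","w5"); log()
E
```

```text
t 5.77 p [ 0.5811 -0.0575  0.0598] zhead 10.4 xax [ 0.0024 -0.0005 -1.    ] j [-0.2362  0.433  -0.2164  0.9189  0.0001 -0.4171] F [-0.0247  0.5582 -1.0693] gap 0.0208
t 5.82 p [ 0.5809 -0.0575  0.0596] zhead 10.4 xax [ 0.002  -0.0004 -1.    ] j [-0.2363  0.4332 -0.2167  0.9188  0.0001 -0.4172] F [ 0.6728  0.1187 -0.1592] gap 0.0207
```

View pics/w5.png

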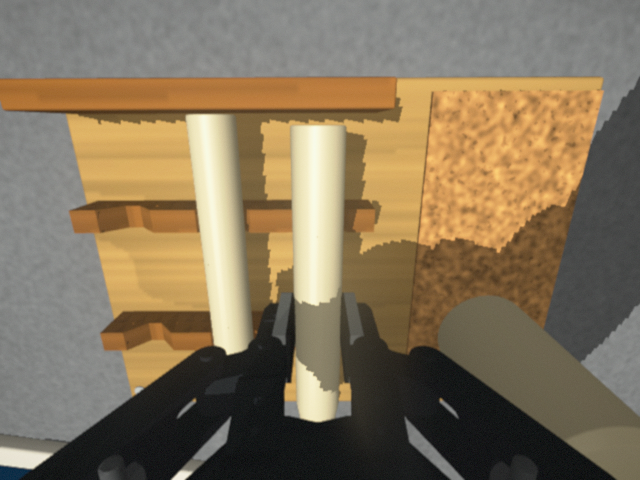

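```bash
python3 - <<'E'
from h import *
K=load("w5"); p,r=np.array([.5811,-.0575,.0598]),down(10.4)
def tl(uv,z): return (back(K,uv,z)-p)@r.as_matrix()*1000
print("rail R end", tl([(396,79),(393,110)],.057))
print("rail L end", tl([(2,110)],.057))
print("batten near L/R", tl([(72,212),(75,232),(374,203),(373,229)],.039))
print("batten far L", tl([(103,330),(106,349)],.039))
az=p[2]+.005
print("held butt", tl([(318.5,126)],az+.009), tl([(291,130),(346,130)],az))
print("held side", tl([(292,200),(344.5,200)],az), tl([(294,280),(343,280)],az))
print("taperc", tl([(187,115),(235,115)],.0408),tl([(200,200),(242,200)],.0408),tl([(217,330),(254,330)],.0408))
E
```

```text
rail R end [[   2.8      31.2141 -101.7912]
 [   2.8      30.8858  -90.4133]]
rail L end [[   2.8    -127.7241  -90.3162]]
batten near L/R [[  20.8    -123.1697  -43.2552]
 [  20.8    -124.1667  -32.7047]
 [  20.8      28.445   -48.0104]
 [  20.8      28.6964  -34.4783]]
batten far L [[  20.8    -122.1103   25.9766]
 [  20.8    -123.076    38.9153]]
held butt [[-14.       0.6773 -84.2928]] [[ -5.     -10.0458 -82.793 ]
 [ -5.      11.4398 -82.8076]]
held side [[ -5.     -10.3276 -55.0298]
 [ -5.      11.6135 -55.0506]] [[ -5.     -10.3126 -18.1413]
 [ -5.      11.9416 -18.1703]]
taperc [[ 19.     -58.8146 -88.9065]
 [ 19.     -37.0711 -88.9202]] [[ 19.     -57.4059 -49.8318]
 [ 19.     -36.7674 -49.8513]] [[ 19.     -56.3482  24.6566]
 [ 19.     -35.458   24.6241]]
```

drive_tool(plan=[[[0.6,0.13,0,0,0,0,0],[0.8,0,0,0,0,0,0],[0.5,0,-0.2,0,0,0,0],[0,0,-0.2,0,0,0,0],[0,0,0,0,0,0,0]]])

```text
clock: 6.23
tcp_pos: [0.5752, -0.0567, 0.0386]
orientation: [0.704, -0.064, 0.705, 0.064]
wrist_force: [0.2, 0.4, -1.0]
finger_gap: 0.021
```

drive_tool(plan=[[[0,0,0,0,0,0,0],[0,0,0,0,0,0,0],[0,0,-0.1,0,0,0,0],[0,0,0,0,0,0,0],[0,0,0,0,0,0,0]]])

```text
clock: 6.65
tcp_pos: [0.575, -0.057, 0.0395]
orientation: [0.704, -0.064, 0.704, 0.064]
wrist_force: [0.5, 0.3, -0.1]
finger_gap: 0.0212
```

```bash
python3 - <<'E'
from h import *
log(); im,K=look("wrist","w6"); log(); log()
E
```

```text
t 6.65 p [ 0.575  -0.057   0.0395] zhead 10.4 xax [ 0.0002  0.     -1.    ] j [-0.2378  0.4446 -0.2547  0.8713  0.0001 -0.4186] F [ 0.4771  0.292  -0.13  ] gap 0.0212
t 6.70 p [ 0.5751 -0.057   0.0396] zhead 10.4 xax [ 0.0003  0.     -1.    ] j [-0.2377  0.4447 -0.2546  0.8712  0.0001 -0.4186] F [-0.1899  0.2271 -0.7002] gap 0.0207
t 6.70 p [ 0.5751 -0.057   0.0396] zhead 10.4 xax [ 0.0003  0.     -1.    ] j [-0.2377  0.4447 -0.2546  0.8712  0.0001 -0.4186] F [-0.1899  0.2271 -0.7002] gap 0.0207
```

View pics/w6.png

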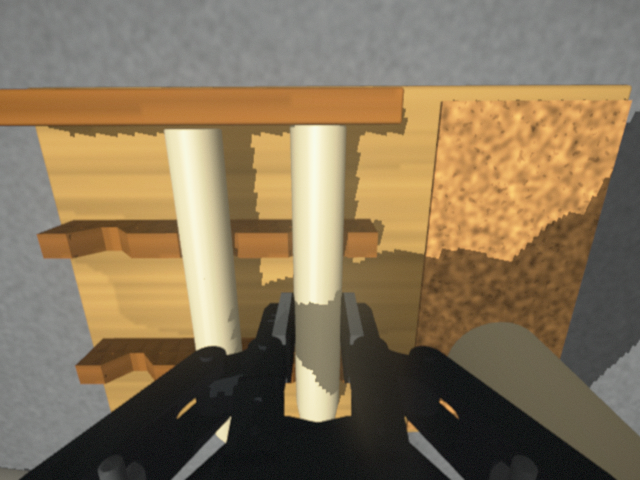

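drive_tool(plan=[[[0.1,0,0,0,0,0,0],[0.1,0,0,0,0,0,0],[0.05,0,0,0,0,0,0],[0,0,0,0,0,0,0],[0,0,0,0,0,0,0]]])

```text
clock: 7.12
tcp_pos: [0.5749, -0.0569, 0.0368]
orientation: [0.704, -0.064, 0.704, 0.064]
wrist_force: [-1.4, -0.4, -1.0]
finger_gap: 0.0207
```

drive_tool(plan=[[[0.1,0,0,0,0,0,0],[0,0,0,0,0,0,0],[0,0,-0.1,0,0,0,0],[0,0,0,0,0,0,0],[0,0,0,0,0,0,0]]])

```text
clock: 7.53
tcp_pos: [0.5748, -0.057, 0.0362]
orientation: [0.705, -0.064, 0.704, 0.064]
wrist_force: [2.9, 1.1, -0.5]
finger_gap: 0.0208
```

```bash
python3 - <<'E'
from h import *
log(); im,K=look("wrist","w7"); log()
E
```

```text
t 7.53 p [ 0.5748 -0.057   0.0362] zhead 10.4 xax [ 0.0016  0.0004 -1.    ] j [-0.2382  0.4468 -0.2608  0.8617  0.0007 -0.4192] F [ 2.922   1.1195 -0.5335] gap 0.0208
t 7.58 p [ 0.5748 -0.057   0.0362] zhead 10.4 xax [ 0.0016  0.0003 -1.    ] j [-0.2382  0.4468 -0.2608  0.8617  0.0007 -0.4193] F [ 3.6823  1.806  -0.7984] gap 0.0206
```

View pics/w7.png

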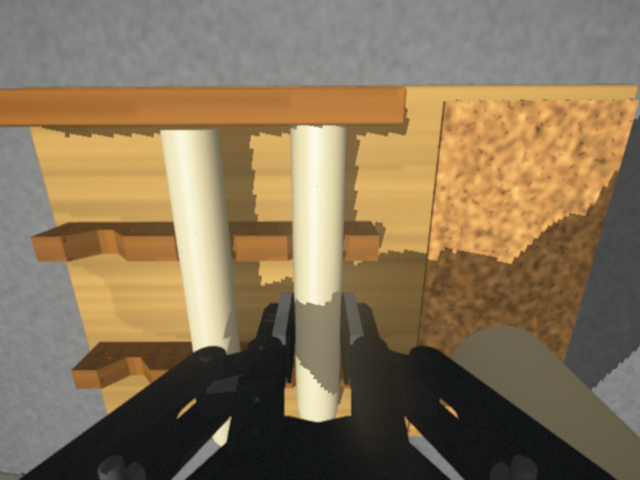

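drive_tool(plan=[[[0.05,0,0,0,0,0,0],[0,0,0,0,0,0,0],[0.05,0,0,0,0,0,0],[0,0,0,0,0,0,0],[0,0,0,0,0,0,0]]])

```text
clock: 8.0
tcp_pos: [0.5748, -0.0571, 0.0355]
orientation: [0.705, -0.064, 0.704, 0.064]
wrist_force: [3.2, 1.2, 4.4]
finger_gap: 0.0209
```

drive_tool(plan=[[[0.05,0,0,0,0,0,0],[0,0,0,0,0,0,0],[0,0,0,0,0,0,0],[0,0,0,0,0,0,0],[0,0,0,0,0,0,0]]])

```text
clock: 8.42
tcp_pos: [0.5748, -0.057, 0.0354]
orientation: [0.705, -0.064, 0.704, 0.064]
wrist_force: [2.2, 2.8, 7.8]
finger_gap: 0.0205
```

drive_tool(plan=[[[-0.03,0,0,0,0,0,0.2],[0,0,0,0,0,0,0.28],[0,0,0,0,0,0,0.34],[0,0,0,0,0,0,0.38],[0,0,0,0,0,0,0.4]]])

```text
clock: 8.83
tcp_pos: [0.5728, -0.0572, 0.0339]
orientation: [0.703, -0.064, 0.705, 0.064]
wrist_force: [-0.4, -0.2, 0.4]
finger_gap: 0.0342
```

```bash
python3 - <<'E'
from h import *
log(); im,K=look("wrist","w8"); log()
E
```

```text
t 8.83 p [ 0.5728 -0.0572  0.0339] zhead 10.3 xax [-0.0025  0.0001 -1.    ] j [-0.2388  0.4489 -0.264   0.8604 -0.0005 -0.4193] F [-0.3921 -0.2384  0.3928] gap 0.0342
t 8.88 p [ 0.573  -0.0572  0.034 ] zhead 10.3 xax [-0.002   0.0001 -1.    ] j [-0.2387  0.4488 -0.2638  0.8602 -0.0003 -0.4193] F [-0.0608  0.5274 -0.0137] gap 0.0344
```

View pics/w8.png

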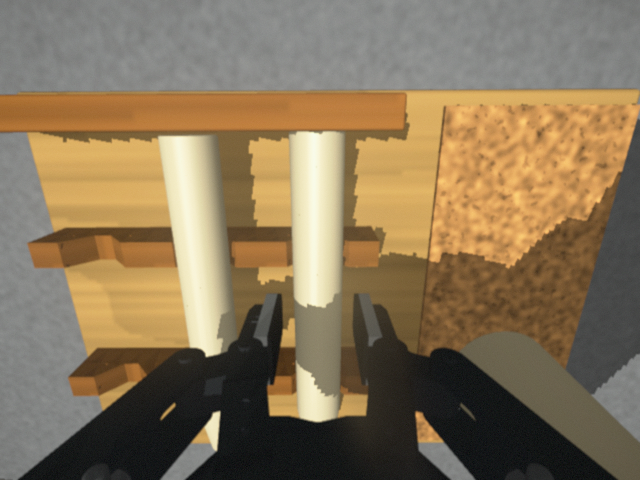

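drive_tool(plan=[[[-1,0,0,0,0,0,0.4],[-2.5,0,0,0,0,0,0.4],[-3.2,0,0,0,0,0,0.4],[-3.2,0,0,0,0,0,0.4],[-3,0,0,0,0,0,0.5]]])

```text
clock: 9.3
tcp_pos: [0.5737, -0.0572, 0.1659]
orientation: [0.704, -0.064, 0.704, 0.064]
wrist_force: [1.2, 0.1, -0.8]
finger_gap: 0.0429
```

```bash
python3 - <<'E'
from h import *
log(); im,K=look("wrist","w9"); log()
plan([((.556,.13,.155),down(42),6),((.5325,.264,.09),down(68.6),5),((.5325,.264,.09),down(68.6),1)],grip=.6)
E
```

```text
t 9.30 p [ 0.5737 -0.0572  0.1659] zhead 10.4 xax [ 0.0001 -0.0002 -1.    ] j [-0.2385  0.3422 -0.0748  1.1537 -0.0001 -0.4193] F [ 1.1568  0.1464 -0.792 ] gap 0.0429
t 9.35 p [ 0.5769 -0.0579  0.1726] zhead 10.4 xax [ 0.0095 -0.0024 -1.    ] j [-0.2384  0.3369 -0.0657  1.1584 -0.0001 -0.4193] F [ 1.9978 -0.626   3.6165] gap 0.0425
# step mm 31.6 deg 5.27 
[0.28, 3.14, 0.22, -5.3, 0.1, 0.1, 0.6]
[0.29, 3.11, 0.51, -5.2, 0.0, 0.0, 0.6]
[0.29, 3.06, 0.79, -5.3, 0.1, 0.1, 0.6]
[0.29, 2.96, 1.06, -5.3, 0.1, 0.0, 0.6]
[0.28, 2.85, 1.34, -5.3, 0.1, 0.1, 0.6]
[0.29, 2.72, 1.59, -5.2, 0.0, 0.1, 0.6]
# step mm 30.2 deg 5.33 
[1.3, 2.31, 1.44, -5.3, 0.0, 0.0, 0.6]
[1.31, 2.16, 1.65, -5.4, 0.0, 0.0, 0.6]
[1.3, 2.0, 1.85, -5.3, 0.0, 0.0, 0.6]
[1.3, 1.82, 2.02, -5.3, 0.0, 0.0, 0.6]
[1.3, 1.62, 2.18, -5.3, 0.0, 0.0, 0.6]
# step mm 0.1 deg 0.05 
[0.0, 0.0, 0.0, 0.0, 0.0, 0.0, 0.6]
```

View pics/w9.png

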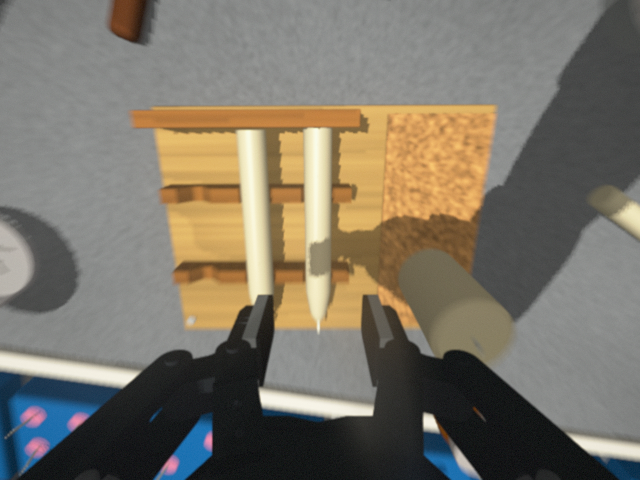

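drive_tool(plan=[[[0.2,3.14,0.22,-5.3,0,0,0.6],[0.2,3.11,0.51,-5.2,0,0,0.6],[0.2,3.06,0.79,-5.3,0,0,0.6],[0.2,2.96,1.06,-5.3,0,0,0.6],[0.2,2.85,1.34,-5.3,0,0,0.6]]])

```text
clock: 9.77
tcp_pos: [0.5562, 0.1005, 0.1542]
orientation: [0.671, -0.224, 0.67, 0.224]
wrist_force: [0.5, -0.3, -0.1]
finger_gap: 0.0512
```

drive_tool(plan=[[[0.2,2.72,1.59,-5.2,0,0,0.6],[1.3,2.31,1.44,-5.3,0,0,0.6],[1.3,2.16,1.65,-5.4,0,0,0.6],[1.3,2,1.85,-5.3,0,0,0.6],[1.3,1.82,2.02,-5.3,0,0,0.6]]])

```text
clock: 10.18
tcp_pos: [0.5339, 0.2392, 0.0998]
orientation: [0.601, -0.372, 0.601, 0.372]
wrist_force: [0.6, 0.2, -0.1]
finger_gap: 0.0512
```

drive_tool(plan=[[[1.3,1.62,2.18,-5.3,0,0,0.6],[0,0,0,0,0,0,0.6],[0,0,0,0,0,0,0.6],[0,0,0,0,0,0,0.6],[0,0,0,0,0,0,0.6]]])

```text
clock: 10.6
tcp_pos: [0.5302, 0.264, 0.0875]
orientation: [0.585, -0.398, 0.584, 0.398]
wrist_force: [1.0, -0.6, 0.2]
finger_gap: 0.0514
```

```bash
python3 - <<'E'
from h import *
log(); im,K=look("wrist","w10"); log()
E
```

```text
t 10.60 p [0.5302 0.264  0.0875] zhead 68.5 xax [ 0.0012  0.0001 -1.    ] j [ 0.3266  0.4238 -0.1553  0.9905 -0.0003 -0.8684] F [ 0.9607 -0.581   0.1853] gap 0.0514
t 10.65 p [0.5304 0.2638 0.0876] zhead 68.4 xax [ 0.0013  0.0002 -1.    ] j [ 0.3262  0.4237 -0.1554  0.9904 -0.0002 -0.8685] F [0.0067 0.2818 0.3162] gap 0.0513
```

View pics/w10.png

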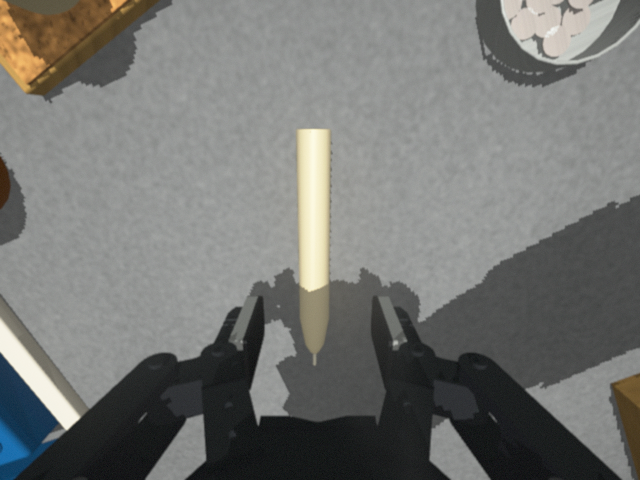

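```bash
python3 - <<'E'
from h import *
K=load("w10"); im=cv2.imread("pics/w10.png").astype(int); p=np.array([.5302,.264,.0875]); M=down(68.5).as_matrix()
for v in (145,190,240,275):
    row=im[v,280:350]; xs=np.where((row[:,2]-row[:,0])>25)[0]+280
    print(v,xs.min(),xs.max(),((back(K,[((xs.min()+xs.max())/2+.5,v)],.011)-p)@M)*1000)
print(((back(K,[(313,129),(314.5,366)],.011)-p)@M)*1000)
E
```

```text
145 296 330 [[ 76.5     -2.1995 -72.6453]]
190 297 329 [[ 76.5     -2.2884 -44.0748]]
240 298 329 [[76.5    -2.0499 -9.2173]]
275 299 328 [[76.5    -2.1198 17.4042]]
[[ 76.5     -2.4809 -82.2297]
 [ 76.5     -1.9297  96.9666]]
```

drive_tool(plan=[[[2.4,-0.26,0,0,0,0,0.6],[2.4,0,0,0,0,0,0.6],[2.2,0,0,0,0,0,0.6],[1.2,0,0,0,0,0,0.5],[0,0,0,0,0,0,0.4]]])

```text
clock: 11.07
tcp_pos: [0.5303, 0.2618, 0.0023]
orientation: [0.583, -0.397, 0.586, 0.398]
wrist_force: [-0.8, 0.4, 1.1]
finger_gap: 0.0343
```

drive_tool(plan=[[[0,0,0,0,0,0,0.2],[0,0,0,0,0,0,0],[0,0,0,0,0,0,0],[0,0,0,0,0,0,0],[0,0,0,0,0,0,0]]], squeeze=25)

```text
clock: 11.48
tcp_pos: [0.5327, 0.2639, 0.0057]
orientation: [0.585, -0.398, 0.584, 0.398]
wrist_force: [0.5, -0.4, -0.5]
finger_gap: 0.0209
```

```bash
python3 - <<'E'
from h import *
log()
E
```

```text
t 11.48 p [0.5327 0.2639 0.0057] zhead 68.6 xax [ 0.0017  0.0006 -1.    ] j [ 0.325   0.5072 -0.2474  0.8143  0.     -0.8716] F [ 0.4761 -0.4296 -0.4734] gap 0.0209
```

drive_tool(plan=[[[-0.5,0,0,0,0,0,0],[-1.5,0,0,0,0,0,0],[-3,0,0,0,0,0,0],[-3.5,0,0,0,0,0,0],[-3.5,0,0,0,0,0,0]]])

```text
clock: 11.9
tcp_pos: [0.5311, 0.2636, 0.126]
orientation: [0.584, -0.398, 0.585, 0.399]
wrist_force: [0.3, 0.0, 0.2]
finger_gap: 0.0207
```

drive_tool(plan=[[[-3,0,0,0,0,0,0],[0,0,0,0,0,0,0],[0,0,0,0,0,0,0],[0,0,0,0,0,0,0],[0,0,0,0,0,0,0]]])

```text
clock: 12.32
tcp_pos: [0.5309, 0.2634, 0.1533]
orientation: [0.583, -0.398, 0.585, 0.399]
wrist_force: [0.0, -0.2, -0.0]
finger_gap: 0.0208
```

```bash
python3 - <<'E'
from h import *
log(); im,K=look("wrist","w11"); log()
plan([((.5525,.18,.16),down(50),3),((*rw(.0035,-.105),.155),down(10.6),9),],grip=0)
E
```

```text
t 12.32 p [0.5309 0.2634 0.1533] zhead 68.6 xax [-0.0025 -0.0008 -1.    ] j [ 0.3251  0.3815 -0.0492  1.1428  0.     -0.8716] F [ 0.0108 -0.1639 -0.0338] gap 0.0208
t 12.37 p [0.5308 0.2633 0.153 ] zhead 68.6 xax [-0.003  -0.0009 -1.    ] j [ 0.3251  0.3819 -0.0493  1.1428  0.0001 -0.8716] F [ 0.2335 -0.33   -1.7853] gap 0.0205
# step mm 28.8 deg 6.19 
[-0.23, -1.69, -2.32, 6.2, 0.0, 0.0, 0.0]
[-0.23, -1.93, -2.13, 6.2, -0.1, -0.1, 0.0]
[-0.23, -2.15, -1.9, 6.2, 0.0, 0.0, 0.0]
# step mm 37.5 deg 4.37 
[0.06, -2.77, -2.52, 4.4, 0.0, 0.0, 0.0]
[0.05, -2.96, -2.29, 4.3, 0.0, 0.0, 0.0]
[0.06, -3.13, -2.07, 4.4, 0.0, 0.0, 0.0]
[0.05, -3.27, -1.83, 4.4, 0.0, 0.0, 0.0]
[0.06, -3.4, -1.56, 4.4, 0.0, 0.0, 0.0]
[0.06, -3.51, -1.31, 4.3, 0.0, 0.0, 0.0]
[0.05, -3.6, -1.03, 4.4, 0.0, 0.0, 0.0]
[0.06, -3.67, -0.76, 4.4, 0.0, 0.0, 0.0]
[0.05, -3.72, -0.47, 4.4, 0.0, 0.0, 0.0]
```

View pics/w11.png

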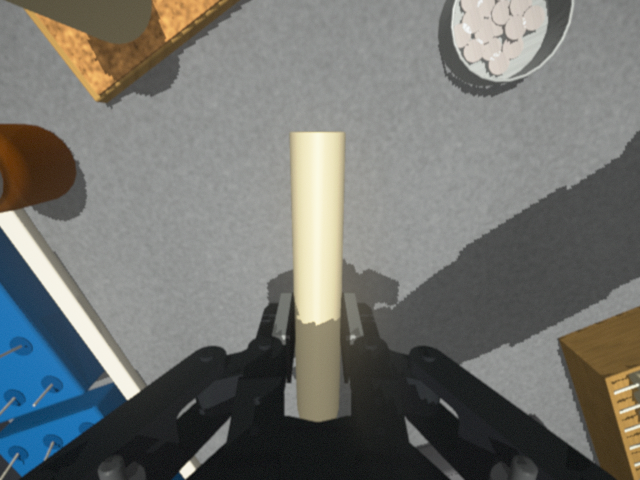

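```bash
python3 - <<'E'
from h import *
plan([((.552,.18,.163),down(50),3),((.600,-.154,.155),down(10.5),10),],grip=0)
E
```

```text
# step mm 28.9 deg 6.19 
[-0.33, -1.67, -2.33, 6.2, 0.0, 0.0, 0.0]
[-0.33, -1.92, -2.13, 6.2, -0.1, -0.1, 0.0]
[-0.33, -2.13, -1.92, 6.2, 0.0, 0.0, 0.0]
# step mm 33.8 deg 3.95 
[0.08, -2.52, -2.25, 3.9, 0.0, 0.0, 0.0]
[0.08, -2.66, -2.07, 4.0, 0.0, 0.0, 0.0]
[0.08, -2.8, -1.88, 3.9, 0.0, 0.0, 0.0]
[0.08, -2.92, -1.69, 4.0, 0.0, 0.0, 0.0]
[0.08, -3.04, -1.48, 3.9, 0.0, 0.0, 0.0]
[0.08, -3.12, -1.27, 4.0, 0.0, 0.0, 0.0]
[0.08, -3.21, -1.04, 3.9, 0.0, 0.0, 0.0]
[0.08, -3.27, -0.83, 4.0, 0.0, 0.0, 0.0]
[0.08, -3.32, -0.6, 3.9, 0.0, 0.0, 0.0]
[0.08, -3.35, -0.37, 4.0, 0.0, 0.0, 0.0]
```

drive_tool(plan=[[[-0.5,-1.67,-2.33,6.2,0,0,0],[-0.33,-1.92,-2.13,6.2,0,0,0],[-0.33,-2.13,-1.92,6.2,0,0,0],[0,-2.52,-2.25,3.9,0,0,0],[0,-2.66,-2.07,4,0,0,0]]])

```text
clock: 12.78
tcp_pos: [0.5621, 0.1124, 0.1649]
orientation: [0.66, -0.253, 0.661, 0.253]
wrist_force: [-0.4, 0.0, 0.1]
finger_gap: 0.0211
```

drive_tool(plan=[[[0,-2.8,-1.88,3.9,0,0,0],[0,-2.92,-1.69,4,0,0,0],[0,-3.04,-1.48,3.9,0,0,0],[0,-3.12,-1.27,4,0,0,0],[0.1,-3.21,-1.04,3.9,0,0,0]]])

```text
clock: 13.2
tcp_pos: [0.5859, -0.0549, 0.1639]
orientation: [0.693, -0.136, 0.695, 0.136]
wrist_force: [0.8, 0.2, -0.8]
finger_gap: 0.0208
```

drive_tool(plan=[[[0.1,-3.27,-0.83,4,0,0,0],[0.1,-3.32,-0.6,3.9,0,0,0],[0.1,-3.35,-0.37,4,0,0,0],[0,0,0,0,0,0,0],[0,0,0,0,0,0,0]]])

```text
clock: 13.62
tcp_pos: [0.6002, -0.1553, 0.1602]
orientation: [0.703, -0.063, 0.705, 0.064]
wrist_force: [-0.5, 0.7, -1.0]
finger_gap: 0.0207
```

```bash
python3 - <<'E'
from h import *
log(); im,K=look("wrist","w12"); log()
plan([((.600,-.154,.060),down(10.5),4),],grip=0)
E
```

```text
t 13.62 p [ 0.6002 -0.1553  0.1602] zhead 10.3 xax [-0.0029  0.0015 -1.    ] j [-0.3827  0.43    0.0416  1.1857  0.0003 -0.5623] F [-0.5385  0.7478 -1.0288] gap 0.0207
t 13.67 p [ 0.6001 -0.1539  0.1606] zhead 10.4 xax [-0.0029  0.0017 -1.    ] j [-0.3807  0.4289  0.0409  1.1861  0.0005 -0.5624] F [-0.5619  0.0016  0.0554] gap 0.0208
# step mm 25.1 deg 0.05 
[2.51, -0.01, 0.0, 0.0, 0.0, 0.0, 0.0]
[2.52, -0.01, 0.01, 0.0, -0.1, -0.1, 0.0]
[2.51, 0.0, 0.0, -0.1, 0.0, 0.0, 0.0]
[2.52, -0.01, 0.0, 0.0, 0.0, 0.0, 0.0]
```

View pics/w12.png

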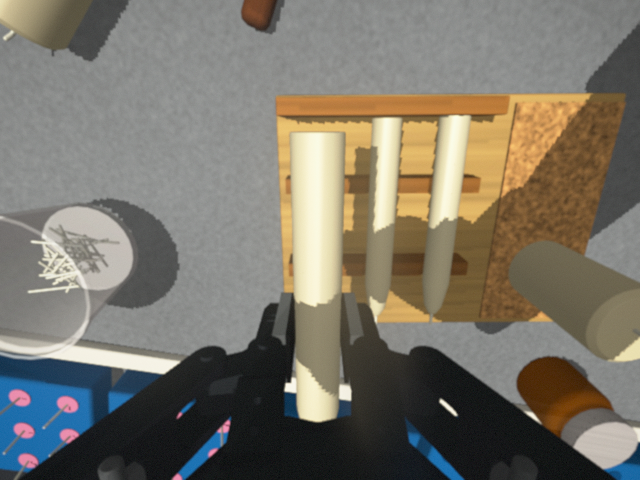

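drive_tool(plan=[[[2.6,0,0,0,0,0,0],[2.6,0,0,0,0,0,0],[2.6,0,0,0,0,0,0],[2,0,0,0,0,0,0],[1.2,0,0,0,0,0,0]]])

```text
clock: 14.08
tcp_pos: [0.5988, -0.1508, 0.049]
orientation: [0.702, -0.065, 0.706, 0.067]
wrist_force: [-0.2, 0.7, 0.2]
finger_gap: 0.021
```

drive_tool(plan=[[[0,0,0,0,0,0,0],[0,0,0,0,0,0,0],[0,0,0,0,0,0,0],[0,0,0,0,0,0,0],[0,0,0,0,0,0,0]]])

```text
clock: 14.5
tcp_pos: [0.602, -0.1536, 0.0537]
orientation: [0.705, -0.065, 0.703, 0.064]
wrist_force: [-0.7, -0.1, -1.3]
finger_gap: 0.0205
```

```bash
python3 - <<'E'
from h import *
log(); im,K=look("wrist","w13"); log()
E
```

```text
t 14.50 p [ 0.602  -0.1536  0.0537] zhead 10.5 xax [ 0.0023 -0.0007 -1.    ] j [-0.379   0.5026 -0.1188  0.947   0.0002 -0.5622] F [-0.6543 -0.0856 -1.267 ] gap 0.0205
t 14.55 p [ 0.6019 -0.1537  0.0535] zhead 10.5 xax [ 0.002  -0.0007 -1.    ] j [-0.3792  0.5027 -0.119   0.947   0.0001 -0.5622] F [ 0.8693  0.4389 -0.2295] gap 0.0205
```

View pics/w13.png

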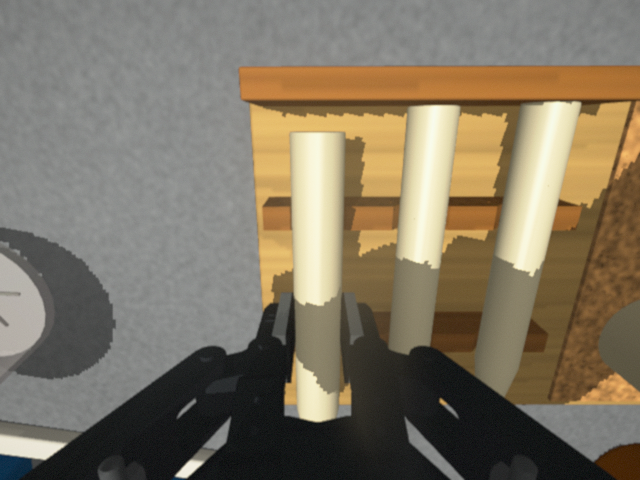

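```bash
python3 - <<'E'
from h import *
K=load("w13"); p,r=np.array([.602,-.1536,.0537]),down(10.5)
def tl(uv,z): return (back(K,uv,z)-p)@r.as_matrix()*1000
print("rail L end", tl([(240,69),(241,100)],.057), tl([(620,100)],.057))
print("batten near L", tl([(264,203),(265,228),(580,207),(578,230)],.039))
az=p[2]+.005
print("held", tl([(318,131)],az+.009), tl([(291,140),(345.5,140)],az))
print("tc", tl([(411,105),(460,107)],.0408),tl([(398,250),(441,250)],.0408), "notch2",tl([(525,104),(580,104)],.0408),tl([(500,250),(550,250)],.0408))
E
```

```text
rail L end [[  -3.3     -28.7605 -104.3656]
 [  -3.3     -29.1771  -93.6522]] [[ -3.3    116.5107 -93.8031]]
batten near L [[ 14.7    -25.346  -49.2653]
 [ 14.7    -25.4955 -36.7472]
 [ 14.7    126.4936 -47.5323]
 [ 14.7    128.5046 -35.9662]]
held [[-14.       0.4756 -82.5139]] [[ -5.     -10.1636 -78.9957]
 [ -5.      11.3289 -79.0214]]
tc [[ 12.9     40.5886 -92.8119]
 [ 12.9     61.828  -92.0329]] [[ 12.9     40.3511 -25.9801]
 [ 12.9     61.711  -26.0167]] notch2 [[ 12.9     89.6441 -93.2632]
 [ 12.9    113.3123 -93.288 ]] [[ 12.9     91.0042 -26.0669]
 [ 12.9    115.8156 -26.1094]]
```

drive_tool(plan=[[[0.5,0.04,-0.3,0,0,0,0],[0.6,0,-0.3,0,0,0,0],[0.4,0,-0.3,0,0,0,0],[0,0,0,0,0,0,0],[0,0,0,0,0,0,0]]])

```text
clock: 14.97
tcp_pos: [0.5914, -0.1548, 0.0367]
orientation: [0.704, -0.064, 0.705, 0.065]
wrist_force: [0.7, 0.5, -0.6]
finger_gap: 0.0208
```

drive_tool(plan=[[[0,0,0,0,0,0,0],[0,0,0,0,0,0,0],[0,0,0,0,0,0,0],[0,0,0,0,0,0,0],[0,0,0,0,0,0,0]]])

```text
clock: 15.38
tcp_pos: [0.5923, -0.1548, 0.0374]
orientation: [0.704, -0.064, 0.704, 0.065]
wrist_force: [-0.4, 0.0, -0.4]
finger_gap: 0.0209
```

```bash
python3 - <<'E'
from h import *
log(); im,K=look("wrist","w14"); log()
E
```

```text
t 15.38 p [ 0.5923 -0.1548  0.0374] zhead 10.5 xax [ 0.0002  0.0001 -1.    ] j [-0.3868  0.504  -0.1616  0.905   0.0001 -0.5695] F [-0.3912  0.0365 -0.4161] gap 0.0209
t 15.43 p [ 0.5922 -0.1548  0.0373] zhead 10.5 xax [ 0.0002  0.     -1.    ] j [-0.3868  0.504  -0.1616  0.905   0.0001 -0.5696] F [-0.7736  0.0221 -0.7619] gap 0.0213
```

View pics/w14.png

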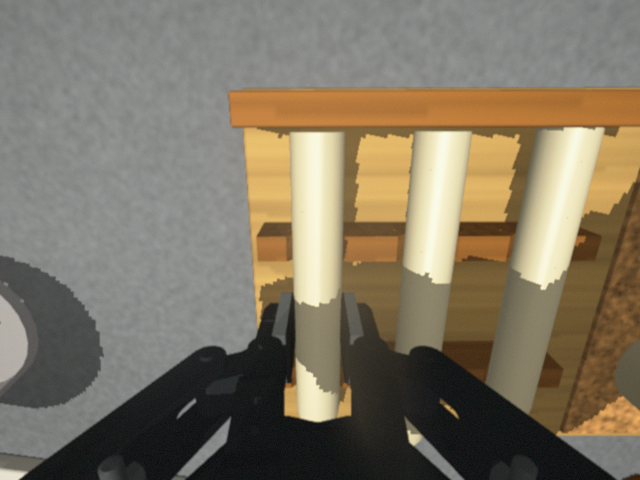

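drive_tool(plan=[[[0,0,-0.1,0,0,0,0],[0,0,0,0,0,0,0],[0,0,-0.05,0,0,0,0],[0,0,0,0,0,0,0],[0,0,0,0,0,0,0]]])

```text
clock: 15.85
tcp_pos: [0.5907, -0.1551, 0.0373]
orientation: [0.704, -0.064, 0.704, 0.065]
wrist_force: [0.0, -0.0, -0.1]
finger_gap: 0.0207
```

drive_tool(plan=[[[0,0,-0.05,0,0,0,0],[0,0,0,0,0,0,0],[0,0,-0.03,0,0,0,0],[0,0,0,0,0,0,0],[0,0,0,0,0,0,0]]])

```text
clock: 16.27
tcp_pos: [0.5908, -0.1552, 0.0376]
orientation: [0.705, -0.065, 0.704, 0.065]
wrist_force: [3.3, 1.2, -0.9]
finger_gap: 0.0211
```

drive_tool(plan=[[[0.08,0,0,0,0,0,0],[0,0,0,0,0,0,0],[0.07,0,0,0,0,0,0],[0,0,0,0,0,0,0],[0,0,0,0,0,0,0]]])

```text
clock: 16.68
tcp_pos: [0.5908, -0.1553, 0.0363]
orientation: [0.705, -0.065, 0.704, 0.064]
wrist_force: [4.3, 2.6, 1.2]
finger_gap: 0.0209
```

drive_tool(plan=[[[0.05,0,0,0,0,0,0],[0,0,0,0,0,0,0],[0,0,0,0,0,0,0],[0,0,0,0,0,0,0],[0,0,0,0,0,0,0]]])

```text
clock: 17.1
tcp_pos: [0.5908, -0.1553, 0.0359]
orientation: [0.705, -0.065, 0.703, 0.064]
wrist_force: [4.8, 1.9, 2.8]
finger_gap: 0.0206
```

drive_tool(plan=[[[0.05,0,0,0,0,0,0],[0,0,0,0,0,0,0],[0,0,0,0,0,0,0],[0,0,0,0,0,0,0],[0,0,0,0,0,0,0]]])

```text
clock: 17.52
tcp_pos: [0.5908, -0.1554, 0.0355]
orientation: [0.705, -0.065, 0.703, 0.064]
wrist_force: [5.6, 2.1, 2.3]
finger_gap: 0.0211
```

drive_tool(plan=[[[0.05,0,0.01,0,0,0,0],[0,0,0,0,0,0,0],[0,0,0,0,0,0,0],[0,0,0,0,0,0,0],[0,0,0,0,0,0,0]]])

```text
clock: 17.93
tcp_pos: [0.5908, -0.1555, 0.035]
orientation: [0.705, -0.065, 0.704, 0.064]
wrist_force: [4.7, 1.1, 5.4]
finger_gap: 0.0207
```

drive_tool(plan=[[[0,0,0,0,0,0,0.2],[0,0,0,0,0,0,0.28],[0,0,0,0,0,0,0.34],[0,0,0,0,0,0,0.38],[0,0,0,0,0,0,0.4]]])

```text
clock: 18.35
tcp_pos: [0.5885, -0.155, 0.0333]
orientation: [0.703, -0.064, 0.705, 0.065]
wrist_force: [-0.4, 0.1, -0.3]
finger_gap: 0.0343
```

```bash
python3 - <<'E'
from h import *
log(); im,K=look("wrist","w15"); log()
E
```

```text
t 18.35 p [ 0.5885 -0.155   0.0333] zhead 10.4 xax [-0.003   0.0007 -1.    ] j [-0.3892  0.5044 -0.1724  0.897  -0.0005 -0.5715] F [-0.378   0.1322 -0.2685] gap 0.0343
t 18.40 p [ 0.5888 -0.1551  0.0335] zhead 10.4 xax [-0.0023  0.0006 -1.    ] j [-0.3891  0.5044 -0.1721  0.8968 -0.0004 -0.5715] F [-0.7738 -0.4898 -0.2696] gap 0.0345
```

View pics/w15.png

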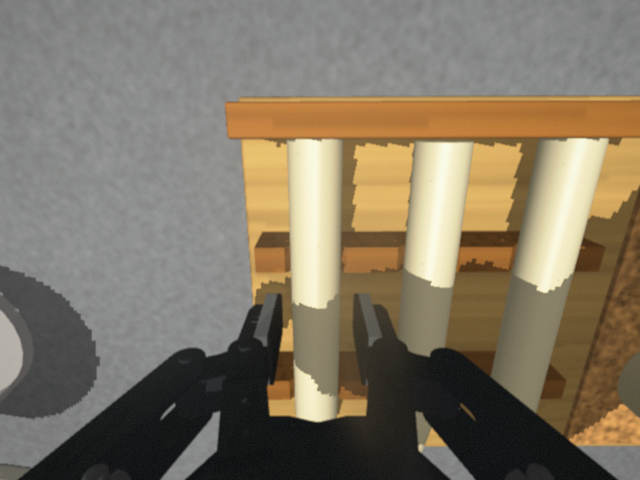

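drive_tool(plan=[[[-1,0,0,0,0,0,0.4],[-2.5,0,0,0,0,0,0.4],[-3.2,0,0,0,0,0,0.4],[-3.5,0,0,0,0,0,0.5],[-3.5,0,0,0,0,0,0.7]]])

```text
clock: 18.82
tcp_pos: [0.5892, -0.155, 0.173]
orientation: [0.704, -0.064, 0.705, 0.065]
wrist_force: [0.7, -0.0, 0.2]
finger_gap: 0.0536
```

```bash
python3 - <<'E'
from h import *
from scipy.optimize import least_squares
log(); im,K=look("top","t2")
D=[eval(l) for l in open("log.txt")]
J=np.array([d[0] for d in D]); P=np.array([d[1] for d in D])
r=np.hypot(P[:,0],P[:,1]); 
def mod(q):
    a,h,L1,p1,L2,p2,L3=q
    pt=J[:,1]-J[:,2]+J[:,3]
    R_=a+L1*np.sin(J[:,1]+p1)+L2*np.cos(J[:,1]-J[:,2]+p2)+L3*np.cos(pt)
    Z_=h+L1*np.cos(J[:,1]+p1)-L2*np.sin(J[:,1]-J[:,2]+p2)-L3*np.sin(pt)
    return np.r_[R_-r,Z_-P[:,2]]
s=least_squares(mod,[0,.2,.4,0,.35,0,.25]); print(s.x,np.abs(s.fun).max(), len(J)); print(np.linalg.svd(s.jac)[1])
E
python3 - <<'E'
import cv2
im=cv2.imread("pics/t2.png"); cv2.imwrite("pics/t2c.png",cv2.resize(im[150:340,260:480],None,fx=3.6,fy=3.1,interpolation=cv2.INTER_CUBIC))
E
```

```text
t 18.82 p [ 0.5892 -0.155   0.173 ] zhead 10.5 xax [-0.0011  0.0003 -1.    ] j [-0.3889  0.4017  0.0306  1.2008 -0.0001 -0.5715] F [ 0.6678 -0.0203  0.2045] gap 0.0536
[ 0.0055  0.233   0.5143  0.0036  0.4126 -0.1385  0.4376] 0.00010334253937549498 34
[10.4357  8.6783  0.6021  0.3557  0.2298  0.1514  0.0104]
```

View pics/t2c.png

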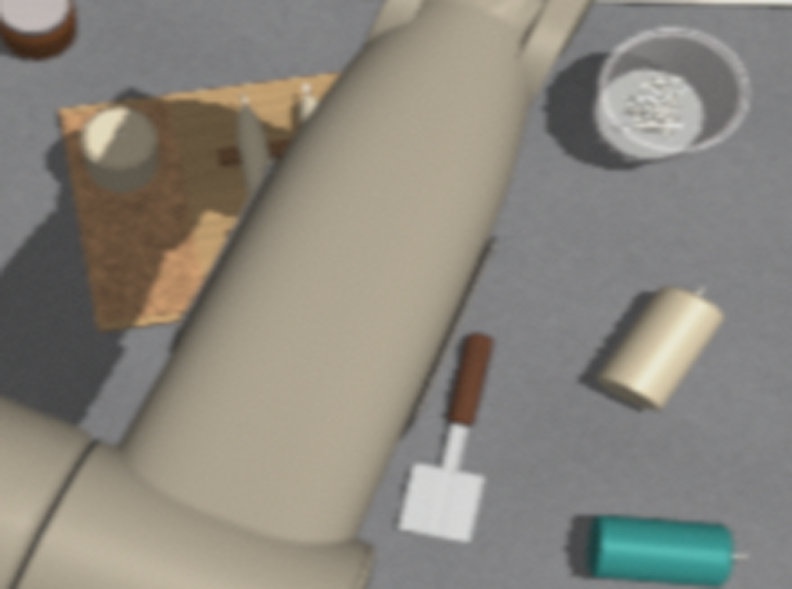

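```bash
cat >> h.py <<'E'
def tilt(head,th):  # tool x tilted th deg from down toward heading; z in the plane
    a=np.radians(head);t=np.radians(th); h=np.array([np.cos(a),np.sin(a),0]);u=np.array([0,0,1.])
    x=np.sin(t)*h-np.cos(t)*u; z=np.cos(t)*h+np.sin(t)*u; return R.from_matrix(np.c_[x,np.cross(z,x),z])
E
python3 - <<'E'
from h import *
T=cam("top"); print("tub,tin,pillb", back(T,[(440,186)],.0),back(T,[(249,292)],.0),back(T,[(292,193)],.118))
log()
Q=tilt(-30,-30); G=np.array([.4527,-.3741,.028]); x=Q.as_matrix()[:,0]
c=plan([((.56,-.25,.17),down(-6),3)])
plan([(G-.10*x,Q,7)],cur=c)
E
```

```text
tub,tin,pillb [[ 0.6671 -0.3674  0.    ]] [[0.3453 0.1688 0.    ]] [[0.6039 0.0548 0.118 ]]
t 18.87 p [ 0.5928 -0.1564  0.1814] zhead 10.5 xax [ 0.0099 -0.0042 -0.9999] j [-0.3888  0.3953  0.0418  1.2065 -0.0001 -0.5715] F [ 2.0712 -0.7928  6.5072] gap 0.0594
# step mm 33.3 deg 5.49 
[0.38, -2.87, -1.65, 5.5, 0.2, 0.1, 1.0]
[0.38, -3.01, -1.36, 5.5, 0.2, 0.1, 1.0]
[0.39, -3.13, -1.06, 5.5, 0.2, 0.1, 1.0]
# step mm 24.5 deg 5.46 
[0.79, -2.21, -0.69, 3.3, 4.2, 0.9, 1.0]
[0.8, -2.26, -0.49, 3.4, 4.2, 0.9, 1.0]
[0.79, -2.3, -0.31, 3.3, 4.2, 0.9, 1.0]
[0.77, -2.32, -0.11, 3.4, 4.3, 0.9, 1.0]
[0.74, -2.34, 0.08, 3.3, 4.2, 0.9, 1.0]
[0.68, -2.33, 0.27, 3.4, 4.2, 0.9, 1.0]
[0.63, -2.33, 0.45, 3.3, 4.2, 0.9, 1.0]
```

drive_tool(plan=[[[0.38,-2.87,-1.65,5.5,0,0,1],[0.38,-3.01,-1.36,5.5,0,0,1],[0.39,-3.13,-1.06,5.5,0,0,1],[0.79,-2.21,-0.69,3.3,4.2,0.9,1],[0.8,-2.26,-0.49,3.4,4.2,0.9,1]]])

```text
clock: 19.28
tcp_pos: [0.5374, -0.2923, 0.1457]
orientation: [0.649, 0.093, 0.752, -0.066]
wrist_force: [0.6, -1.4, 0.0]
finger_gap: 0.0854
```

drive_tool(plan=[[[0.79,-2.3,-0.31,3.3,4.2,0.9,1],[0.77,-2.32,-0.11,3.4,4.3,0.9,1],[0.74,-2.34,0.08,3.3,4.2,0.9,1],[0.68,-2.33,0.27,3.4,4.2,0.9,1],[0.63,-2.33,0.45,3.3,4.2,0.9,1]]])

```text
clock: 19.7
tcp_pos: [0.4928, -0.3988, 0.1052]
orientation: [0.482, 0.225, 0.836, -0.13]
wrist_force: [2.4, -1.3, -0.1]
finger_gap: 0.0856
```

drive_tool(plan=[[[0,0,0,0,0,0,1],[0,0,0,0,0,0,1],[0,0,0,0,0,0,1],[0,0,0,0,0,0,1],[0,0,0,0,0,0,1]]])

```text
clock: 20.12
tcp_pos: [0.494, -0.3972, 0.1084]
orientation: [0.486, 0.223, 0.835, -0.13]
wrist_force: [0.1, -0.2, 1.1]
finger_gap: 0.0855
```

```bash
python3 - <<'E'
from h import *
log(); im,K=look("wrist","w16"); log()
from scipy.optimize import least_squares
D=[eval(l) for l in open("log.txt")]
J=np.array([d[0] for d in D]); P=np.array([d[1] for d in D]); X=np.array([R.from_quat(d[2]).as_matrix()[:,0] for d in D])
def mod(q):
    a,h,L1,p1,L2,p2,La,Lb=q
    pt=J[:,1]-J[:,2]+J[:,3]
    R_=a+L1*np.sin(J[:,1]+p1)+L2*np.cos(J[:,1]-J[:,2]+p2)+La*np.cos(pt)
    Z_=h+L1*np.cos(J[:,1]+p1)-L2*np.sin(J[:,1]-J[:,2]+p2)-La*np.sin(pt)
    W=np.c_[R_*np.cos(J[:,0]),R_*np.sin(J[:,0]),Z_]+Lb*X
    return (W-P).ravel()
s=least_squares(mod,[0,.2,.5,0,.4,-.14,.15,.3]); print(s.x,np.abs(s.fun).max()); print(mod(s.x)[-6:])
E
```

```text
t 20.12 p [ 0.494  -0.3972  0.1084] zhead -29.9 xax [-0.4289  0.2463 -0.8691] j [-0.7503  0.9866  0.7864  1.8767 -0.1125 -0.1993] F [ 0.0883 -0.1775  1.0632] gap 0.0855
t 20.17 p [ 0.494  -0.3973  0.1085] zhead -29.9 xax [-0.4288  0.2462 -0.8692] j [-0.7503  0.9864  0.7864  1.8766 -0.1126 -0.1993] F [-0.5402  0.2586  0.388 ] gap 0.0852
[ 0.0039  0.231   0.5164 -0.0103  0.415  -0.1363  0.8503 -0.412 ] 0.07824868398191609
[-0.0001  0.0001 -0.0004 -0.0001  0.0001 -0.0004]
```

View pics/w16.png

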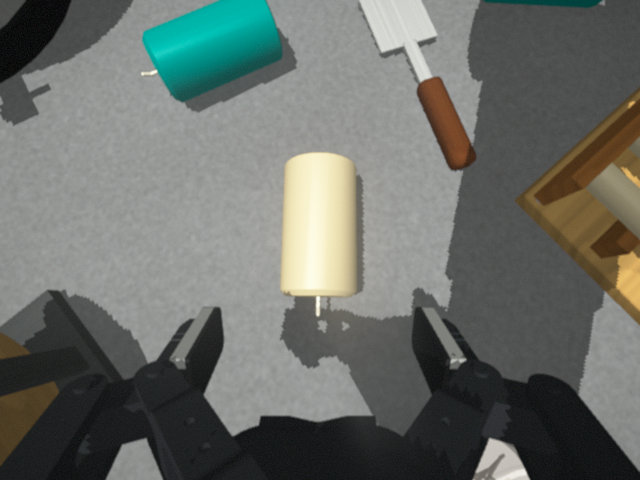

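```bash
python3 - <<'E'
from h import *
K=load("w16"); im=cv2.imread("pics/w16.png").astype(int)
for v in (170,200,230,260,280):
    row=im[v,260:380]; xs=np.where((row[:,2]-row[:,0])>22)[0]+260; print(v,xs.min(),xs.max(),back(K,[((xs.min()+xs.max()+1)/2,v)],.028))
# model projections
def sil(c,az,zc=.028):
    a=np.radians(az); d=np.array([np.cos(a),np.sin(a),0]); n=np.array([-d[1],d[0],0]); c=np.array([*c,zc])
    t=np.linspace(0,2*np.pi,60)
    pts=np.vstack([c+s*.05*d+.028*(np.cos(tt)*n+np.sin(tt)*np.array([0,0,1])) for s in (-1,1) for tt in t]); return proj(K,pts)
m=((im[...,2]-im[...,0])>22); 
msk=np.zeros(m.shape,np.uint8); msk[140:300,270:370]=m[140:300,270:370]
from scipy.optimize import minimize
def cost(q):
    h=cv2.convexHull(sil(q[:2],q[2]).astype(np.float32)); z=np.zeros(m.shape,np.uint8); cv2.fillPoly(z,[np.round(h*16).astype(np.int32)],1,shift=4); return np.sum(z!=msk)
s=minimize(cost,[.4457,-.3701,-30],method="Nelder-Mead",options=dict(initial_simplex=[[.4457,-.3701,-30],[.45,-.3701,-30],[.4457,-.366,-30],[.4457,-.3701,-27]])); print(s.x,s.fun,msk.sum())
Tt=cam("top"); im=cv2.imread("pics/t2.png"); hsv=cv2.cvtColor(im,cv2.COLOR_BGR2HSV)
E
```

```text
170 284 355 [[ 0.4037 -0.3431  0.028 ]]
200 283 355 [[ 0.4247 -0.3556  0.028 ]]
230 282 356 [[ 0.4451 -0.3673  0.028 ]]
260 281 356 [[ 0.4647 -0.379   0.028 ]]
280 280 356 [[ 0.4773 -0.3867  0.028 ]]
[  0.4446  -0.3675 -30.2898] 373.0 10418
```

```bash
python3 - <<'E'
from h import *
Q=tilt(-30.2,-30); x=Q.as_matrix()[:,0]; G=np.array([.452,-.3725,.028])
plan([(G+.022*x,Q,4)])
E
```

```text
# step mm 29.0 deg 0.12 
[2.9, 0.02, -0.07, 0.1, 0.1, 0.0, 1.0]
[2.9, 0.01, -0.06, 0.0, 0.1, 0.1, 1.0]
[2.91, 0.01, -0.06, 0.1, 0.1, 0.0, 1.0]
[2.9, 0.01, -0.06, 0.1, 0.1, 0.1, 1.0]
```

drive_tool(plan=[[[3,0.02,-0.07,0.1,0.1,0,1],[3,0.01,-0.06,0,0.1,0,1],[2.6,0.01,-0.06,0.1,0.1,0,1],[1.8,0.01,-0.06,0.1,0.1,0,1],[1,0,0,0,0,0,1]]])

```text
clock: 20.58
tcp_pos: [0.441, -0.3659, 0.0082]
orientation: [0.48, 0.225, 0.838, -0.13]
wrist_force: [-0.5, 0.5, -0.3]
finger_gap: 0.0856
```

drive_tool(plan=[[[0.2,0,0,0,0,0,1],[0,0,0,0,0,0,1],[0,0,0,0,0,0,0.9],[0,0,0,0,0,0,0.8],[0,0,0,0,0,0,0.7]]])

```text
clock: 21.0
tcp_pos: [0.4421, -0.3679, 0.0065]
orientation: [0.481, 0.225, 0.837, -0.131]
wrist_force: [0.5, 0.4, 0.6]
finger_gap: 0.0606
```

```bash
python3 - <<'E'
from h import *
log(); im,K=look("wrist","w17"); log()
E
```

```text
t 21.00 p [ 0.4421 -0.3679  0.0065] zhead -30.3 xax [-0.4356  0.2514 -0.8643] j [-0.7693  0.9098  0.369   1.5438 -0.1227 -0.2087] F [0.5467 0.4079 0.6283] gap 0.0606
t 21.05 p [ 0.4419 -0.3678  0.0062] zhead -30.3 xax [-0.436   0.2518 -0.864 ] j [-0.7694  0.9103  0.3687  1.5437 -0.1227 -0.2086] F [-0.4976  0.4069  0.7984] gap 0.0601
```

View pics/w17.png

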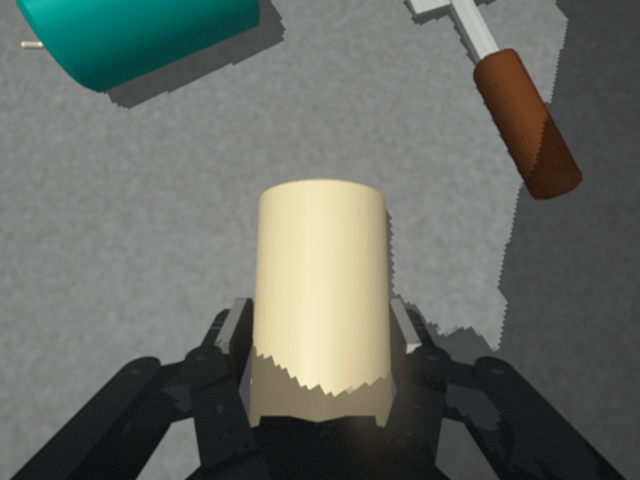

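drive_tool(plan=[[[0,0,0,0,0,0,0.6],[0,0,0,0,0,0,0.4],[0,0,0,0,0,0,0],[0,0,0,0,0,0,0],[0,0,0,0,0,0,0]]], squeeze=30)

```text
clock: 21.47
tcp_pos: [0.4418, -0.3676, 0.0061]
orientation: [0.481, 0.226, 0.837, -0.131]
wrist_force: [2.6, -0.5, 5.2]
finger_gap: 0.0551
```

```bash
python3 - <<'E'
from h import *
log()
E
```

```text
t 21.47 p [ 0.4418 -0.3676  0.0061] zhead -30.3 xax [-0.4361  0.2523 -0.8638] j [-0.7695  0.9104  0.3685  1.5438 -0.1225 -0.2087] F [ 2.6177 -0.5493  5.2149] gap 0.0551
```

```bash
python3 - <<'E'
from h import *
p,r,s=pose()
c=plan([((.4418,-.3676,.07),r,2),((.45,-.345,.17),r,3)],grip=0)
A=np.array([.509,.030,.0775+.09]); Q=tilt(-60,59.75); x=Q.as_matrix()[:,0]
print(A+.0253*x)
plan([((.48,-.17,.20),tilt(-45,15),8),(A+.0253*x,Q,8)],cur=c,grip=0)
E
```

```text
# step mm 32.0 deg 0.00 
[-2.76, -0.01, -1.61, 0.0, 0.0, 0.0, 0.0]
[-2.76, 0.0, -1.61, 0.0, 0.0, 0.0, 0.0]
# step mm 34.3 deg 0.00 
[-2.81, 0.78, -1.81, 0.0, 0.0, 0.0, 0.0]
[-2.81, 0.78, -1.8, 0.0, 0.0, 0.0, 0.0]
[-2.81, 0.78, -1.81, 0.0, 0.0, 0.0, 0.0]
[0.5199 0.0111 0.1548]
# step mm 22.5 deg 5.93 
[0.06, 2.08, -0.86, 1.9, -5.6, 0.3, 0.0]
[-0.01, 2.05, -0.94, 1.8, -5.6, 0.2, 0.0]
[-0.1, 2.02, -0.99, 1.9, -5.7, 0.3, 0.0]
[-0.19, 1.98, -1.04, 1.9, -5.6, 0.3, 0.0]
[-0.28, 1.95, -1.09, 1.9, -5.6, 0.2, 0.0]
[-0.39, 1.92, -1.12, 1.8, -5.6, 0.3, 0.0]
[-0.48, 1.88, -1.13, 1.9, -5.7, 0.3, 0.0]
[-0.59, 1.85, -1.15, 1.9, -5.6, 0.2, 0.0]
# step mm 23.9 deg 5.88 
[0.22, 1.95, -1.35, 1.5, -5.6, -1.2, 0.0]
[0.05, 1.92, -1.42, 1.6, -5.5, -1.1, 0.0]
[-0.13, 1.88, -1.46, 1.5, -5.6, -1.2, 0.0]
[-0.31, 1.84, -1.49, 1.5, -5.5, -1.2, 0.0]
[-0.5, 1.78, -1.5, 1.5, -5.6, -1.1, 0.0]
[-0.67, 1.74, -1.49, 1.6, -5.6, -1.2, 0.0]
[-0.85, 1.68, -1.47, 1.5, -5.5, -1.2, 0.0]
[-1.03, 1.62, -1.41, 1.5, -5.6, -1.1, 0.0]
```

drive_tool(plan=[[[-1,0,-0.6,0,0,0,0],[-2.5,0,-1.5,0,0,0,0],[-2.8,0.5,-1.7,0,0,0,0],[-2.81,0.9,-1.8,0,0,0,0],[-2.81,0.9,-1.81,0,0,0,0]]])

```text
clock: 21.88
tcp_pos: [0.4491, -0.3451, 0.1468]
orientation: [0.479, 0.227, 0.838, -0.131]
wrist_force: [1.6, -0.4, -1.7]
finger_gap: 0.0553
```

```bash
python3 - <<'E'
from h import *
log(); im,K=look("wrist","w18"); log()
A=np.array([.509,.030,.0775+.09]); Q=tilt(-60,59.75); x=Q.as_matrix()[:,0]
plan([((.48,-.17,.20),tilt(-45,15),8),(A+.0253*x,Q,9)],grip=0)
E
```

```text
t 21.88 p [ 0.4491 -0.3451  0.1468] zhead -30.4 xax [-0.438   0.2544 -0.8622] j [-0.7396  0.8073  0.5163  1.8009 -0.1075 -0.1814] F [ 1.5639 -0.4188 -1.7466] gap 0.0553
t 21.93 p [ 0.451  -0.3443  0.1542] zhead -30.3 xax [-0.4334  0.2498 -0.8659] j [-0.7369  0.8001  0.5246  1.8092 -0.1065 -0.1809] F [1.5164 1.1726 3.1931] gap 0.0554
# step mm 22.8 deg 5.91 
[-0.11, 2.06, -0.97, 1.9, -5.6, 0.3, 0.0]
[-0.19, 2.04, -1.02, 1.9, -5.6, 0.2, 0.0]
[-0.29, 1.99, -1.06, 1.8, -5.6, 0.3, 0.0]
[-0.39, 1.97, -1.09, 1.9, -5.6, 0.3, 0.0]
[-0.48, 1.93, -1.12, 1.9, -5.6, 0.2, 0.0]
[-0.58, 1.9, -1.13, 1.9, -5.6, 0.3, 0.0]
[-0.69, 1.86, -1.12, 1.8, -5.5, 0.3, 0.0]
[-0.78, 1.83, -1.12, 1.9, -5.6, 0.2, 0.0]
# step mm 21.2 deg 5.23 
[0.2, 1.74, -1.2, 1.4, -4.9, -1.0, 0.0]
[0.06, 1.71, -1.25, 1.3, -5.0, -1.1, 0.0]
[-0.08, 1.68, -1.29, 1.4, -4.9, -1.0, 0.0]
[-0.22, 1.64, -1.32, 1.4, -5.0, -1.0, 0.0]
[-0.37, 1.61, -1.34, 1.3, -4.9, -1.1, 0.0]
[-0.51, 1.57, -1.33, 1.4, -5.0, -1.0, 0.0]
[-0.65, 1.53, -1.32, 1.3, -4.9, -1.0, 0.0]
[-0.79, 1.48, -1.29, 1.4, -5.0, -1.1, 0.0]
[-0.93, 1.44, -1.25, 1.4, -4.9, -1.0, 0.0]
```

View pics/w18.png

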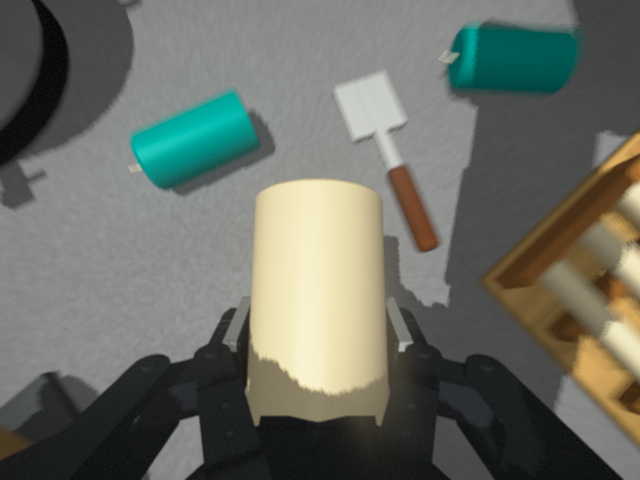

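Pillar held firmly (foot edge at (318,182), same as before the lift). Continuing the swing toward the pad.

drive_tool(plan=[[[-0.11,2.06,-0.97,1.9,-5.6,0.3,0],[-0.19,2.04,-1.02,1.9,-5.6,0.2,0],[-0.29,1.99,-1.06,1.8,-5.6,0.3,0],[-0.39,1.97,-1.09,1.9,-5.6,0.3,0],[-0.48,1.93,-1.12,1.9,-5.6,0.2,0]]])

```text
clock: 22.35
tcp_pos: [0.4677, -0.2357, 0.1748]
orientation: [0.651, 0.236, 0.679, -0.245]
wrist_force: [0.1, 0.6, -1.3]
finger_gap: 0.0551
```

drive_tool(plan=[[[-0.58,1.9,-1.13,1.9,-5.6,0.3,0],[-0.69,1.86,-1.12,1.8,-5.5,0.3,0],[-0.78,1.83,-1.12,1.9,-5.6,0.2,0],[0.2,1.74,-1.2,1.4,-4.9,-1,0],[0.06,1.71,-1.25,1.3,-5,-1.1,0]]])

```text
clock: 22.77
tcp_pos: [0.4871, -0.1303, 0.1834]
orientation: [0.767, 0.214, 0.494, -0.35]
wrist_force: [0.4, 0.5, -3.5]
finger_gap: 0.0556
```

```bash
python3 - <<'E'
from h import *
log()
A=np.array([.509,.030,.0775+.09]); Q=tilt(-60,59.75); x=Q.as_matrix()[:,0]
plan([(A+.0253*x,Q,8)],grip=0)
E
```

```text
t 22.77 p [ 0.4871 -0.1303  0.1834] zhead -48.0 xax [ 0.2674 -0.3261 -0.9067] j [-0.2767 -0.0562 -0.5994  0.6629 -0.2431  0.5198] F [ 0.4492  0.5278 -3.473 ] gap 0.0556
# step mm 18.5 deg 4.57 
[-0.14, 1.48, -1.09, 1.2, -4.3, -0.9, 0.0]
[-0.25, 1.46, -1.11, 1.1, -4.4, -0.9, 0.0]
[-0.36, 1.44, -1.11, 1.2, -4.3, -0.9, 0.0]
[-0.46, 1.4, -1.12, 1.2, -4.3, -0.9, 0.0]
[-0.56, 1.37, -1.1, 1.2, -4.3, -0.9, 0.0]
[-0.67, 1.34, -1.08, 1.1, -4.4, -0.9, 0.0]
[-0.78, 1.31, -1.06, 1.2, -4.3, -0.8, 0.0]
[-0.87, 1.27, -1.02, 1.2, -4.3, -0.9, 0.0]
```

drive_tool(plan=[[[-0.08,1.68,-1.29,1.4,-4.9,-1,0],[-0.22,1.64,-1.32,1.4,-5,-1,0],[-0.37,1.61,-1.34,1.3,-4.9,-1.1,0],[-0.51,1.57,-1.33,1.4,-5,-1,0],[-0.65,1.53,-1.32,1.3,-4.9,-1,0]]])

```text
clock: 23.18
tcp_pos: [0.509, -0.029, 0.1575]
orientation: [0.825, 0.156, 0.307, -0.449]
wrist_force: [0.6, -1.0, -2.8]
finger_gap: 0.0555
```

drive_tool(plan=[[[-0.79,1.48,-1.29,1.4,-5,-1.1,0],[-0.93,1.44,-1.25,1.4,-4.9,-1,0],[0,0,0,0,0,0,0],[0,0,0,0,0,0,0],[0,0,0,0,0,0,0]]])

```text
clock: 23.6
tcp_pos: [0.5185, 0.0101, 0.1466]
orientation: [0.835, 0.131, 0.23, -0.483]
wrist_force: [-0.4, -0.0, -2.1]
finger_gap: 0.0554
```

```bash
python3 - <<'E'
from h import *
log(); im,K=look("wrist","w19"); look("scene","s2"); log()
A=np.array([.509,.030,.0775+.09]); Q=tilt(-60,59.75); x=Q.as_matrix()[:,0]
plan([(A+.0253*x,Q,1)],grip=0)
im=cv2.imread("pics/s2.png"); cv2.imwrite("pics/s2c.png",cv2.resize(im[130:330,230:490],None,fx=3,fy=3,interpolation=cv2.INTER_CUBIC))
E
```

```text
t 23.60 p [0.5185 0.0101 0.1466] zhead -59.7 xax [ 0.4284 -0.746  -0.5099] j [ 0.3637  0.2489 -0.6993  0.3637 -1.0152  1.2644] F [-0.3516 -0.0279 -2.1074] gap 0.0554
t 23.70 p [0.5189 0.0091 0.1482] zhead -60.1 xax [ 0.4286 -0.7464 -0.5091] j [ 0.3618  0.2459 -0.6993  0.3634 -1.0156  1.2649] F [-0.1211 -0.5754 -1.5829] gap 0.0551
# step mm 6.9 deg 0.38 
[-0.44, 0.19, 0.51, -0.1, -0.4, 0.1, 0.0]
```

View pics/w19.png

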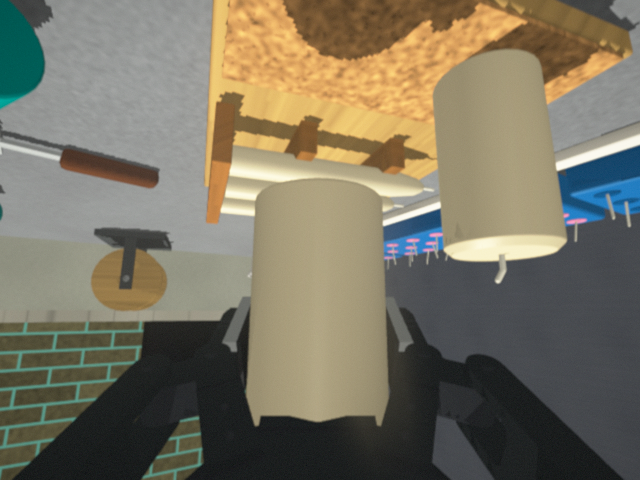

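View pics/s2c.png

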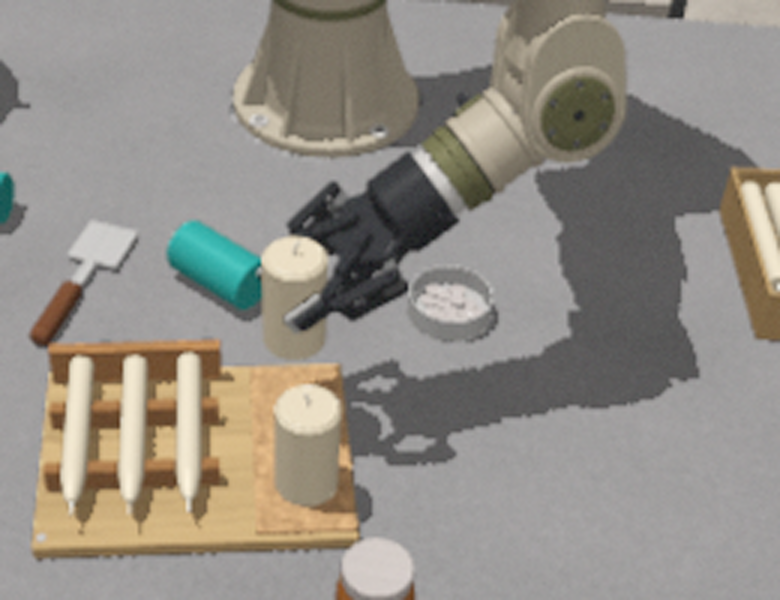

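```bash
python3 - <<'E'
from h import *
p,r,s=pose(); M=r.as_matrix(); A=p-.0253*M[:,0]; ax=-.5*M[:,0]+.866*M[:,2]; print("axis pt",A,"dir",ax,"tilt",np.degrees(np.arccos(ax[2])))
S=load("s2"); im=cv2.imread("pics/s2.png")
t=np.linspace(0,2*np.pi,80); n1=np.array([1,0,0]);n2=np.array([0,1,0])
big=cv2.resize(im[130:330,230:490],None,fx=3,fy=3,interpolation=cv2.INTER_CUBIC)
for off in (-.0595,.0405):
    c=A+ax*off; ring=c+.028*(np.cos(t)[:,None]*n1+np.sin(t)[:,None]*n2)
    uv=(proj(S,ring)-[230,130])*3+1
    cv2.polylines(big,[np.round(uv).astype(np.int32)],True,(0,0,255),1)
# pad target ring
for ctr,col in (((-.05,.092),(255,0,0)),):
    c=np.array([*rw(*ctr),.018]); ring=c+.028*(np.cos(t)[:,None]*n1+np.sin(t)[:,None]*n2)
    cv2.polylines(big,[np.round((proj(S,ring)-[230,130])*3+1).astype(np.int32)],True,col,1)
cs=np.array([[*rw(x,y),.018] for x,y in ((-.098,.049),(.098,.049),(.098,.135),(-.098,.135))])
cv2.polylines(big,[np.round((proj(S,cs)-[230,130])*3+1).astype(np.int32)],True,(0,255,0),1)
cv2.imwrite("pics/s2d.png",big)
A2=np.array([.509,.030,.0215+.0595+.008]); Q=tilt(-60,59.75); x=Q.as_matrix()[:,0]
plan([(A2+.0253*x,Q,5)],grip=0)
E
```

```text
axis pt [0.508  0.028  0.1611] dir [ 0.0052 -0.0091  0.9999] tilt 0.7132438460863701
# step mm 14.4 deg 0.08 
[0.71, 0.04, -1.25, 0.0, -0.1, 0.0, 0.0]
[0.71, 0.04, -1.25, 0.0, 0.0, 0.0, 0.0]
[0.71, 0.03, -1.25, 0.0, -0.1, 0.1, 0.0]
[0.71, 0.04, -1.25, -0.1, -0.1, 0.0, 0.0]
[0.71, 0.04, -1.26, 0.0, -0.1, 0.0, 0.0]
```

View pics/s2d.png

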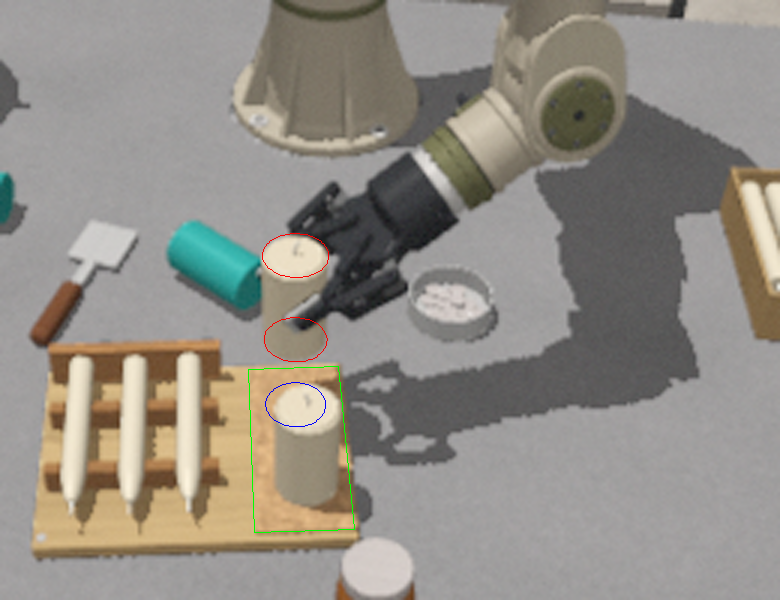

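drive_tool(plan=[[[0.9,0.04,-1.55,0,-0.1,0,0],[0.9,0.04,-1.55,0,-0.1,0,0],[0.8,0.03,-1.4,0,-0.1,0,0],[0.6,0.04,-1.1,0,-0.1,0,0],[0.3,0.04,-0.6,0,0,0,0]]])

```text
clock: 24.12
tcp_pos: [0.5195, 0.0104, 0.0761]
orientation: [0.835, 0.131, 0.226, -0.484]
wrist_force: [-0.5, -0.1, -1.9]
finger_gap: 0.0555
```

drive_tool(plan=[[[0,0,0,0,0,0,0],[0,0,0,0,0,0,0],[0,0,0,0,0,0,0],[0,0,0,0,0,0,0],[0,0,0,0,0,0,0]]])

```text
clock: 24.53
tcp_pos: [0.5203, 0.0121, 0.0768]
orientation: [0.836, 0.13, 0.225, -0.483]
wrist_force: [0.4, 1.1, -1.9]
finger_gap: 0.0556
```

```bash
python3 - <<'E'
from h import *
log(); look("scene","s3"); log()
p,r,s=pose(); M=r.as_matrix(); A=p-.0253*M[:,0]; ax=-.504*M[:,0]+.8638*M[:,2]; print("axis pt",A,"dir",ax,"foot z",A[2]-.0595, -.0575+A[2], "up in tool",M[2])
im=cv2.imread("pics/s3.png"); cv2.imwrite("pics/s3c.png",cv2.resize(im[170:330,230:430],None,fx=4,fy=3.75,interpolation=cv2.INTER_CUBIC))
E
```

```text
t 24.53 p [0.5203 0.0121 0.0768] zhead -60.1 xax [ 0.4315 -0.7492 -0.5026] j [ 0.3693  0.3851 -0.7606  0.1683 -1.0244  1.2727] F [ 0.4347  1.0895 -1.859 ] gap 0.0556
t 24.58 p [0.5202 0.0122 0.0766] zhead -60.0 xax [ 0.4315 -0.7491 -0.5026] j [ 0.3695  0.3854 -0.7607  0.1682 -1.0244  1.2728] F [ 0.3486  0.3372 -2.6219] gap 0.0552
axis pt [0.5093 0.0311 0.0894] dir [-0.0006  0.0014  1.0001] foot z 0.029860424370353203 0.0318604243703532 up in tool [-0.5026 -0.0002  0.8645]
```

View pics/s3c.png

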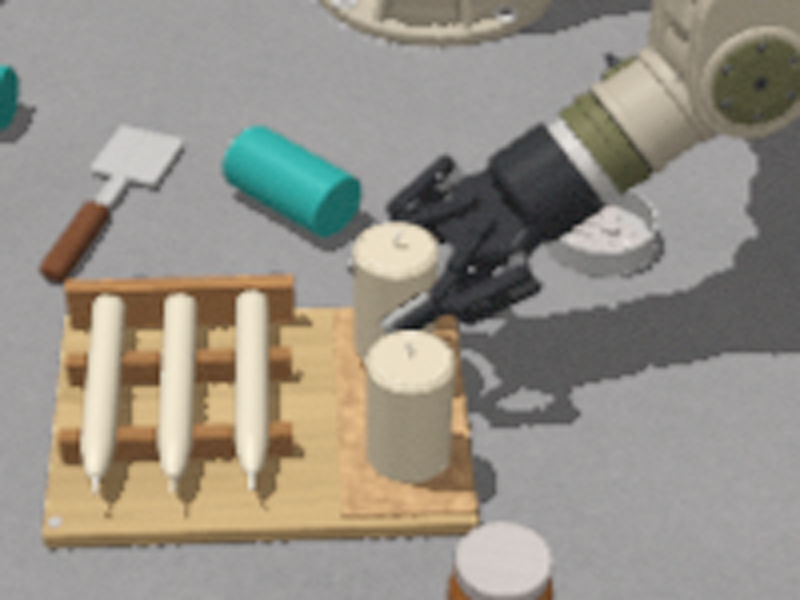

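drive_tool(plan=[[[0.15,0,-0.26,0,0,0,0],[0.15,0,-0.26,0,0,0,0],[0.1,0,-0.17,0,0,0,0],[0.05,0,-0.09,0,0,0,0],[0,0,0,0,0,0,0]]])

```text
clock: 25.0
tcp_pos: [0.5196, 0.012, 0.0664]
orientation: [0.836, 0.129, 0.226, -0.483]
wrist_force: [0.4, 0.4, -2.1]
finger_gap: 0.0552
```

drive_tool(plan=[[[0.05,0,-0.09,0,0,0,0],[0,0,0,0,0,0,0],[0,0,0,0,0,0,0],[0,0,0,0,0,0,0],[0,0,0,0,0,0,0]]])

```text
clock: 25.42
tcp_pos: [0.5198, 0.0119, 0.0662]
orientation: [0.836, 0.129, 0.225, -0.483]
wrist_force: [-2.5, 0.1, 3.1]
finger_gap: 0.0555
```

drive_tool(plan=[[[0.02,0,-0.04,0,0,0,0],[0,0,0,0,0,0,0],[0,0,0,0,0,0,0],[0,0,0,0,0,0,0],[0,0,0,0,0,0,0]]])

```text
clock: 25.83
tcp_pos: [0.5199, 0.0119, 0.0663]
orientation: [0.836, 0.129, 0.225, -0.484]
wrist_force: [-2.8, -0.6, 6.4]
finger_gap: 0.0551
```

```bash
python3 - <<'E'
from h import *
log(); print(env.get_state()["ft_torque"])
p,r,s=pose(); M=r.as_matrix(); ax=-.504*M[:,0]+.8638*M[:,2]; print("dir",ax)
E
```

```text
t 25.83 p [0.5199 0.0119 0.0663] zhead -59.9 xax [ 0.4311 -0.7503 -0.5012] j [ 0.3697  0.4074 -0.7686  0.1395 -1.0263  1.2729] F [-2.7638 -0.6443  6.4219] gap 0.0551
[-0.2415  0.4789 -0.3979]
dir [-0.0003  0.0035  1.0001]
```

drive_tool(plan=[[[0,0,0,0,0,0,0.62],[0,0,0,0,0,0,0.66],[0,0,0,0,0,0,0.7],[0,0,0,0,0,0,0.76],[0,0,0,0,0,0,0.82]]])

```text
clock: 26.25
tcp_pos: [0.5198, 0.0122, 0.0652]
orientation: [0.836, 0.13, 0.226, -0.483]
wrist_force: [-0.8, 0.8, -0.0]
finger_gap: 0.0702
```

```bash
python3 - <<'E'
from h import *
log(); look("wrist","w20"); log()
E
```

```text
t 26.25 p [0.5198 0.0122 0.0652] zhead -59.9 xax [ 0.4307 -0.7492 -0.5032] j [ 0.3696  0.4084 -0.7686  0.139  -1.024   1.2732] F [-0.7942  0.7682 -0.0242] gap 0.0702
t 26.30 p [0.5198 0.0121 0.0652] zhead -59.9 xax [ 0.4307 -0.7492 -0.5032] j [ 0.3696  0.4085 -0.7687  0.1391 -1.024   1.2733] F [ 0.2009  0.3916 -0.6756] gap 0.0698
```

View pics/w20.png

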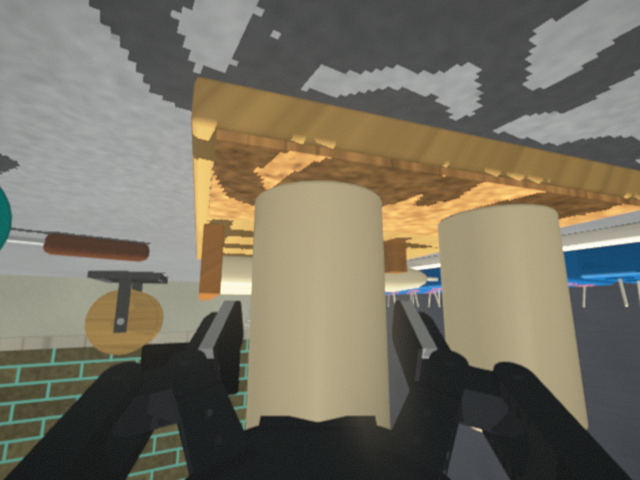

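drive_tool(plan=[[[-1,0,0,0,0,0,0.84],[-2,0,0,0,0,0,0.84],[-3,0,0,0,0,0,0.84],[-3,0,0,0,0,0,0.84],[-3,0,0,0,0,0,0.84]]])

```text
clock: 26.72
tcp_pos: [0.4672, 0.1025, 0.1266]
orientation: [0.836, 0.13, 0.226, -0.484]
wrist_force: [0.6, 1.2, -2.3]
finger_gap: 0.0716
```

drive_tool(plan=[[[-3,0,1,0,0,0,0.84],[-2,0,2,0,0,0,0.84],[-1,0,2,0,0,0,0.84],[0,0,0,0,0,0,0.84],[0,0,0,0,0,0,0.84]]])

```text
clock: 27.13
tcp_pos: [0.4553, 0.126, 0.1998]
orientation: [0.836, 0.131, 0.225, -0.483]
wrist_force: [-0.2, 0.5, -0.1]
finger_gap: 0.0717
```

```bash
python3 - <<'E'
from h import *
log(); look("scene","s4");look("top","t4"); 
im=cv2.imread("pics/s4.png"); cv2.imwrite("pics/s4c.png",cv2.resize(im[200:340,225:365],None,fx=4.2,fy=4.2,interpolation=cv2.INTER_CUBIC))
im=cv2.imread("pics/t4.png"); cv2.imwrite("pics/t4c.png",cv2.resize(im[160:265,260:400],None,fx=5.5,fy=5.5,interpolation=cv2.INTER_CUBIC))
E
```

```text
t 27.13 p [0.4553 0.126  0.1998] zhead -60.2 xax [ 0.4322 -0.7481 -0.5036] j [ 0.6544  0.3214 -0.4244  1.0447 -1.0287  1.8274] F [-0.1618  0.4596 -0.1342] gap 0.0717
```

View pics/s4c.png

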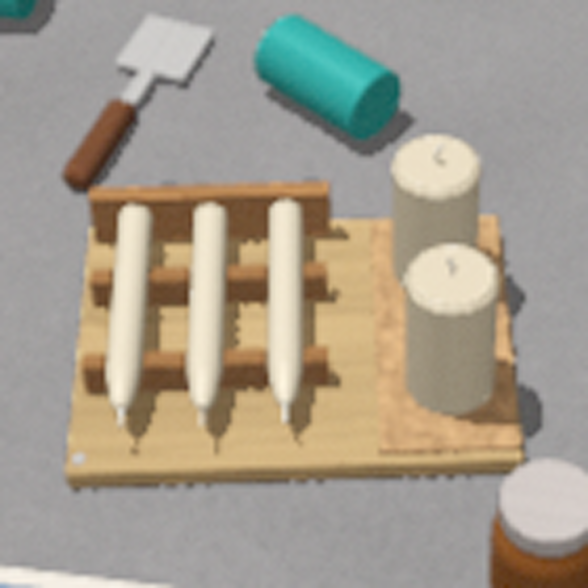

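View pics/t4c.png

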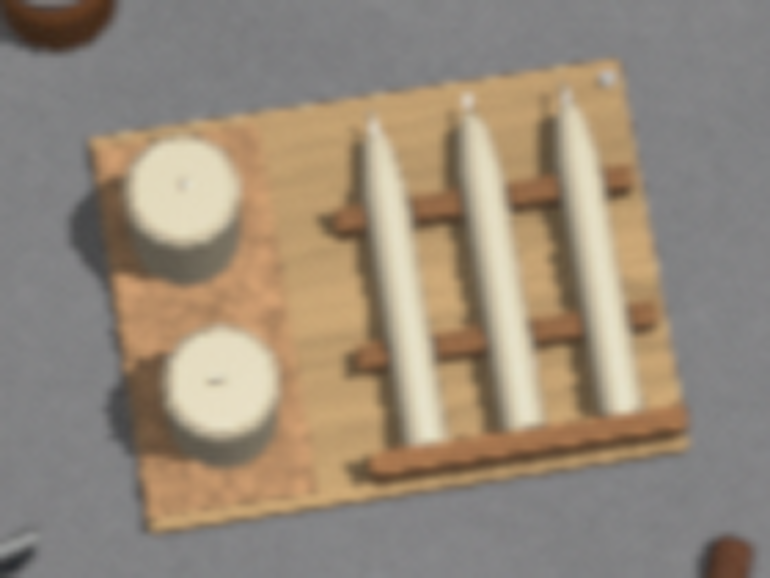

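View pics/t4.png

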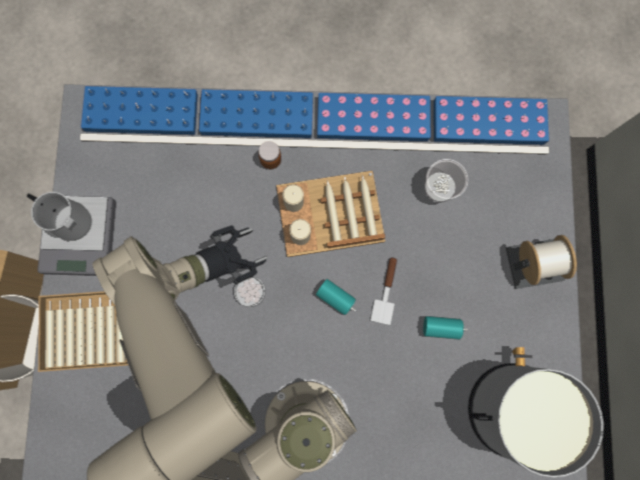

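```bash
python3 - <<'E'
from h import *
env.hand_in(); print("ok")
E
```

```text
the job is handed in; nothing more can be done
ok
```

The job is done and handed in at about 27 s of the 72 s allowed. Both tapers are back in the outer notches and the fallen pillar stands on the cork pad.

- **Tapers:** I placed them one after the other. Each butt was pushed gently against the stop rail until about 3–5 N of contact showed. Then I lowered each taper until the notch took its weight (about 5–8 N) and released it. The final top view shows all three wicks pointing away from the rail and in line to within about 1 mm.
- **Pillar:** I stood it up by gripping it tilted and turning it 90°, measured upright to about 0.2° before release. It was lowered onto the pad to about 6 N of contact. It stands about 50 mm in front of the pad's centre and about 100 mm from `pillar_b`. By calculation its foot has about 14 mm of pad left on either side.
- **Rest of the bench:** by eye in the last pictures, `taper_c`, `pillar_b` and the other objects are where they started. The gripper was well clear of everything at hand-in.

The three cameras disagreed on the rack's position by up to 5 mm, so I did the fine placing from close-up wrist views and contact forces. My full kinematic model of the arm did not fit well once the tool was tilted, so I tracked the tilted moves by the measured tool pose. No final check failed.

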